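# Weigh the parts tins on the bench scale

## Robot

A 6-joint arm with a two-finger parallel gripper is mounted at the origin on the work surface. World frame = base frame: x ahead of the robot, y to its left, z up, the work surface at z = 0. Lengths are in m, angles in rad, forces in N, time in s.
With the tool pointing down it reaches from about 0.35 to 0.85 m from the base axis. Payload 8.1 kg.
Tool frame: the origin (TCP) lies midway between the tips of the shut fingers; the grasp point (between the pads) lies 19 mm behind it; z points along the fingers, y is the direction in which the jaws open and shut (so a half turn about z gives the same grasp; the last joint's range is limited). The gripper opens to 93 mm and grips with 3 to 60 N. Pads are 15 mm wide; open, the fingers measure 128 mm over their backs; the gripper's body (75 mm by 188 mm) begins 65 mm behind the grasp point.
Start: joints at [-1.257, 0.13, 1.488, -0, 1.523, -0.085], TCP at [0.233, -0.553, 0.219] pointing down, gripper open.
Joint ranges: [-2.96, 2.96], [-0.89, 2.26], [0.02, 2.5], [-1.34, 4.48], [0, 2.73], [-2.66, 2.66]. Speed limits (rad/s): [2.39, 2.39, 2.79, 3.14, 3.14, 3.14].

## Interface

Orientations are given as a rotation vector (axis times angle).
In Python, from plant import robot gives the robot as it stands. The module is installed in compiled form; this text tells all that it offers.
- The arm moves only by the shell command python3 -m pendant 'ROWS' [FORCE]. ROWS is JSON, a list of rows, each an object with "translation": the shift along the tool's x, y, z in mm, a list of three; "twist": the turn, a rotation vector about the tool's x, y, z in rad, a list of three; "grip": the opening, from -1 (shut) to 1 (fully open). A call has exactly 10 rows; each row shifts and turns the pose as measured when the row begins, along the tool's axes as they then stand; what a row does not reach is not made up. A row lasts 1/10 s, in which the tool goes at most 50 mm and 8.59 degrees, less where a joint would pass 70% of its speed; a pose out of reach is approached as far as the arm can. A call is refused whole if a number of a shift passes 50 or a number of a turn 0.15, either way. A call with a gripper value outside its range is refused whole. The fingers move at their own pace and stop on an object; FORCE is the grip in N (left out, the last holds). Time passes only in rows, so rows that do not move let the fingers close, or fill a call up. It gives the time, the measured TCP pose, the force and the opening at its end, in the units of the state.
- robot.read_state(): the state, without advancing time (a new reading comes with each control period).
- robot.read_camera(name): name is "side" or "top"; returns (picture, depth): 480x640x3 uint8, red, green, blue; 480x640 float32, m along the optical axis (not along the pixel's ray), 0 where there is no reading.
- robot.camera_info(name): a dict with "vertical_fov" (degrees; the focal length in pixels is half the picture's height over the tangent of half this angle, whatever the lens; pixels are square), "cx", "cy" (the principal point, pixels), "cam_to_world" (4x4, takes a point from camera to world coordinates). Camera axes: x right, y up, looking along -z (the intrinsics and any distortion apply to the point x, -y, -z); pixel columns grow to the right and rows downward; lengths in m; the calibration is good to about 2 mm. A picture is of the moment at which its call begins. camera_info takes no time and is no camera call.
- robot.close_job(): hands the job in, once; it reports no verdict.
The state is a dict: "t": time; "q": joint angles; "dq": joint speeds; "joint_torque": joint torques, N m; "tool_pos": TCP position; "orientation": TCP orientation; "force": force on the tool from outside, world axes, zero at the start; "wrist_torque": the same for the moment, N m; "opening": finger opening in m.
Only numpy, scipy, OpenCV 4.12 (cv2) and the standard library are available. Lean on these libraries where they do the work, as an engineer would, in place of code of your own. Each camera call takes 0.05 s, during which the arm holds its last target. There are 200 camera calls.

## Task

Weigh the tins of parts as one lot: first move the pivot left on the scale into the felt-lined tray, seat the steel weighing platform fully home on the scale's two pegs, and press the scale's button to zero it while the platform is empty. Then stack every tin on the platform in one upright column, largest at the bottom and smallest on top, lids up, each centred on the platform and square with its long side along it, and with the column standing press the button again to store the weight. Leave the soundbox back, lid stay and spring pin where they lie.

Things in the scene. Friction and masses are not known exactly. Their poses are not given: they have to be found in the camera images.
- scale: Grey bench weighing scale, bolted down. Origin: on the counter under the middle of its carrier bar; x axis points from the front panel towards the back, y along the carrier bar, z up. Housing 205 (x, from -145 to +60) x 190 (y) mm, its flat deck 40 mm above the counter. On the deck stands an aluminium carrier bar 44 (x) x 180 (y) mm, its top 70 mm above the counter, bearing two upright alignment pegs.
- scale_seat (a point): Centre of the top of the carrier bar, 70 mm above the counter, axes as scale. The two pegs stand at y = +80 and -80 mm from it; they are 10 mm thick, 23.5 mm tall, the upper 13 mm tapering to a 3.6 mm tip.
- pan: Loose steel weighing platform, a flat bar 66 (x) x 190 (y) x 16 (z) mm with two through holes of 13 mm at y = +80 and -80 mm; 0.35 kg. Origin: centre of its underside. It starts flat on the counter. When seated, its underside lies on the carrier bar, its y along the bar (either way round, it is symmetrical), the peg tips stand 7.5 mm out of its top, and it overhangs the bar by 11 mm on each long side.
- tare (a joint): Spring push button on the scale's deck: 0 out, 0.006 m fully down (takes 5 N); springs back by itself. Counts as pressed from 0.004 m.
- tare_top (a point): Centre of the button's top face (round, 26 mm across, at the front left of the deck seen from the robot, 115 mm in front of the carrier bar's centre). Press straight down.
- pivot: Nickel tone arm pivot: square foot 32 x 32 x 10 mm with a round barrel 18 mm thick above it, 45 mm tall in all; 90 g. Origin: centre of the foot's underside, z along the barrel. It starts standing on the carrier bar between the pegs.
- pivot_mid (a point): Point on the pivot's axis 22 mm above its underside (on the barrel).
- tray: Open dark wooden felt-lined tray, fixed, 100 x 100 mm outside, 24 mm tall, walls and floor 5 mm. Origin: centre of its underside, z up.
- soundbox: Bystander: dark bakelite soundbox back, a disc 58 mm across and 18 mm tall, loose. Origin: centre of its underside.
- stay: Bystander: mahogany lid stay, a flat bar 24 x 200 x 10 mm with brass ends, loose. Origin: centre of its underside.
- springpin: Bystander: small copper spring pin, 54 x 16 x 12 mm, loose. Origin: centre of its underside.
- tin_a: Closed metal parts tin, 110 (x, long side) x 60 (y) x 38 (z) mm, largest of the five sizes, about 0.32 kg; plain flat lid. Origin: centre of its underside. May be absent from a given start.
- tin_b: Closed metal parts tin, 96 (x, long side) x 53 (y) x 38 (z) mm, second largest of the five sizes, about 0.27 kg; plain flat lid. Origin: centre of its underside. May be absent from a given start.
- tin_c: Closed metal parts tin, 82 (x, long side) x 46 (y) x 38 (z) mm, middle one of the five sizes, about 0.22 kg; plain flat lid. Origin: centre of its underside. May be absent from a given start.
- tin_d: Closed metal parts tin, 68 (x, long side) x 39 (y) x 38 (z) mm, second smallest of the five sizes, about 0.17 kg; plain flat lid. Origin: centre of its underside. May be absent from a given start.
- tin_e: Closed metal parts tin, 54 (x, long side) x 32 (y) x 38 (z) mm, smallest of the five sizes, about 0.13 kg; plain flat lid. Origin: centre of its underside. May be absent from a given start.
Mind the look-alikes: they are no part of the job. What is shaped like the tin_c but green or red is not meant. Leave any pink or yellow look-alike of the pan alone.

How it is judged:
By the outcome, as a careful person would: the job done as asked, in the order asked, and still so for the second after the job is handed in, with the robot touching nothing.
Of tin_a, tin_b, tin_c, tin_d, tin_e only 3 to 5 are there at a start; the rules pass over those that are not, and their reading is None.
At some moment in a run one of pan, tin_e may be knocked a few centimetres aside while the robot is not near it.
Once in a run the grip may slacken for a moment while it holds something.
It also fails if it takes over 210 s, if anything falls off the work surface, if the arm or the gripper's body presses on something with over 40 N, if the wrist force passes 120 N, or if a joint passes its speed limit or range.

## Working session

There is one attempt and no reset: what is moved stays moved. The work goes in short steps, Python scripts to look and compute and a shell command to move; the robot and the scene stay as the last step left them, time stands still between calls to the robot, and variables do not carry over. Pictures are saved under pics/ and viewed, about 12 in all and at most 16, crops included, and the job is handed in when it is done.

```bash
mkdir -p pics; cat > h.py <<'E'
import numpy as np, cv2
from plant import robot
from scipy.spatial.transform import Rotation as R
def cam(n):
    im,d=robot.read_camera(n); i=robot.camera_info(n)
    f=240/np.tan(np.radians(i["vertical_fov"])/2)
    v,u=np.mgrid[:480,:640]
    P=np.stack([(u-i["cx"])/f*d,-(v-i["cy"])/f*d,-d],-1)
    M=np.array(i["cam_to_world"]); W=P@M[:3,:3].T+M[:3,3]
    W[d==0]=np.nan
    return im,d,W,i
def save(n,im,crop=None,s=1):
    if crop: a,b,c,e=crop; im=im[b:e,a:c]
    im=cv2.resize(im,None,fx=s,fy=s,interpolation=cv2.INTER_CUBIC)
    cv2.imwrite(f"pics/{n}.png",im[...,::-1])
E
python3 - <<'E'
from h import *
for n in("top","side"):
    im,d,W,i=cam(n); save(n+"0",im); print({k:np.round(v,4) if not isinstance(v,(str,dict)) else v for k,v in i.items()})
    np.savez(n+"0.npz",im=im,W=W)
print({k:np.round(v,3) for k,v in robot.read_state().items()})
E
```

```text
{'vertical_fov': np.float64(42.4109), 'cx': np.float64(323.4852), 'cy': np.float64(237.4293), 'cam_to_world': array([[ 2.7100e-02,  9.8800e-01, -1.5210e-01,  3.5010e-01],
       [-9.9960e-01,  2.6800e-02, -4.2000e-03, -2.2200e-02],
       [-1.0000e-04,  1.5220e-01,  9.8840e-01,  1.3535e+00],
       [ 0.0000e+00,  0.0000e+00,  0.0000e+00,  1.0000e+00]])}
{'vertical_fov': np.float64(53.2641), 'cx': np.float64(321.3309), 'cy': np.float64(235.6046), 'cam_to_world': array([[-0.8   ,  0.2662, -0.5377,  0.0031],
       [-0.5997, -0.382 ,  0.7031,  0.6979],
       [-0.0183,  0.885 ,  0.4652,  0.5749],
       [ 0.    ,  0.    ,  0.    ,  1.    ]])}
{'t': np.float64(0.1), 'q': array([-1.257,  0.131,  1.489, -0.   ,  1.523, -0.085]), 'dq': array([-0.001, -0.003, -0.003,  0.001,  0.001,  0.001]), 'joint_torque': array([ 2.0000e-03, -5.6134e+01, -4.9310e+01,  7.7000e-02,  2.9000e-02,
       -0.0000e+00]), 'tool_pos': array([ 0.233, -0.552,  0.218]), 'orientation': array([-3.078, -0.622,  0.   ]), 'force': array([ 0.049,  0.265, -0.222]), 'wrist_torque': array([ 0.058, -0.042,  0.026]), 'opening': np.float64(0.093)}
```

View pics/top0.png

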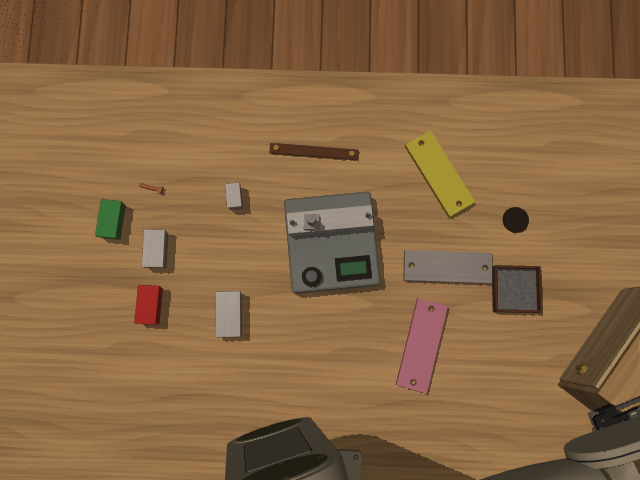

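View pics/side0.png

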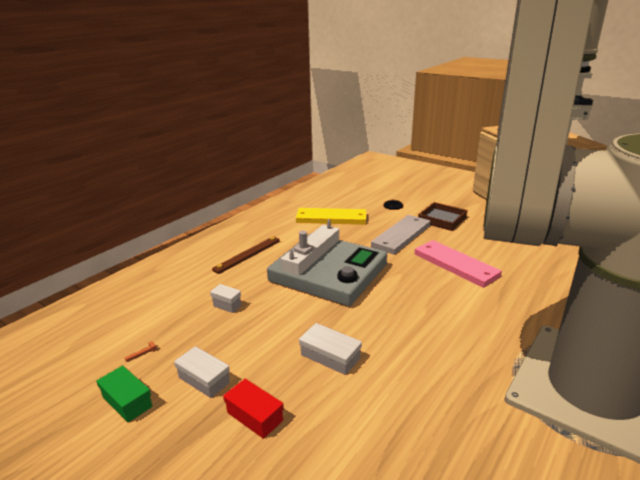

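The top view shows three grey tins at (229,315), (155,249) and (234,196). The green (110,219) and red (148,305) ones are look-alikes. The steel pan is at (448,267), next to the yellow (440,174) and pink (422,346) look-alikes. The scale is at (333,242) with the pivot at (312,220), and the tray is at (517,290). I'll measure them and take one enlarged crop.

```bash
cat >> h.py <<'E'
def rect(W,box,zlo,zhi,im=None,grey=False):
    """min-area rectangle (world xy) of the points in pixel box with z in range"""
    a,b,c,e=box; w=W[b:e,a:c].reshape(-1,3)
    m=(w[:,2]>zlo)&(w[:,2]<zhi)
    if grey:
        p=im[b:e,a:c].reshape(-1,3).astype(int); m&=(p.max(1)-p.min(1)<30)
    q=w[m]; 
    (c0,s,an)=cv2.minAreaRect((q[:,:2]*1000).astype(np.float32))
    if s[0]<s[1]: s=s[::-1]; an+=90
    return np.round(c0,1),np.round(s,1),round((an+90)%180-90,1),round(float(np.median(q[:,2]))*1000,1),len(q)
E
python3 - <<'E'
from h import *
D=np.load("top0.npz"); im,W=D["im"],D["W"]
for n,b,lo,hi in [("t1",(205,280,255,350),.025,.05),("t2",(130,220,180,280),.025,.05),("t3",(215,172,252,220),.025,.05),
 ("pan",(395,240,500,295),.009,.03),("tray",(488,260,548,320),.018,.035),("bar",(280,185,378,240),.062,.078),("house",(270,180,390,305),.03,.046),("pivot",(295,205,330,240),.1,.13),
 ("stay",(262,138,365,166),.005,.03),("sbox",(495,200,535,240),.01,.03),("button",(298,260,328,292),.044,.06)]:
    print(n,*rect(W,b,lo,hi))
print(W[420:,:,:][:, ::80,2].round(2)[::20])
save("crop0",im,(90,130,550,400),1.7)
E
```

```text
t1 [384.7 182. ] [95.2 54.7] 2.7 37.4 1182
t2 [520.5 348.9] [82.9 48.5] 0.3 37.1 857
t3 [641.7 182.8] [55.6 32.5] 8.7 37.6 370
pan [ 490.4 -296.8] [209.7  89.1] 87.8 15.6 2722
tray [ 460.7 -430.7] [114.7 110. ] 89.9 22.6 466
bar [587.5 -28.5] [180.1  45.5] -83.0 69.4 1574
house [545.5 -33.7] [205.7 190.1] 7.1 39.4 5970
pivot [578.6   9.8] [16.8 16.2] -83.7 114.3 67
stay [752.8  13.7] [223.   61.4] -87.9 9.5 914
sbox [ 610.1 -438. ] [52.5 49.8] 33.3 12.8 257
button [472.4   5.7] [62.5 59.8] -84.6 51.1 249
[[ 0.   -0.   -0.01  0.    0.    0.   -0.   -0.  ]
 [-0.   -0.    0.    0.35  0.56  0.   -0.   -0.  ]
 [-0.   -0.    0.    0.52  0.69 -0.   -0.    0.6 ]]
```

View pics/crop0.png

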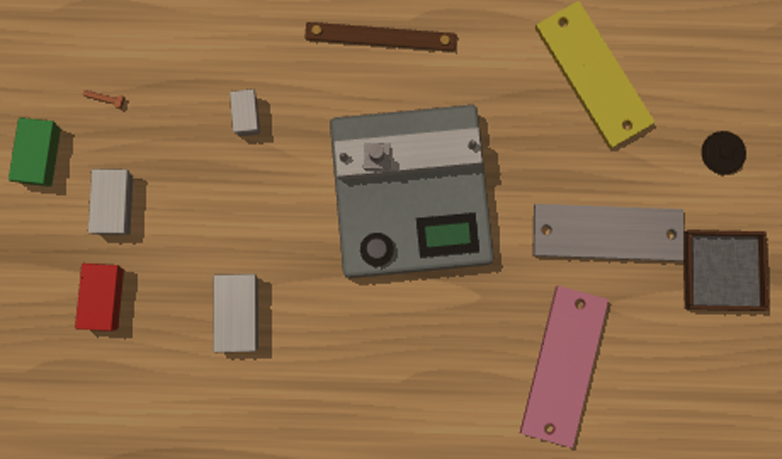

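Tin sizes identify the three present tins as tin_b (96×53 at (229,315)), tin_c (82×46 at (155,249), light grey) and tin_e (54×32 at (234,196)). The grey pan is at (448,267). I'll refine the poses and work out the first moves.

```bash
cat >> h.py <<'E'
def go(x,y,z,yaw,n=10):
    """per-row shift (mm) and turn taking the tool to x,y,z (mm), tool x at yaw deg, pointing down, in n rows"""
    s=robot.read_state(); R0=R.from_rotvec(s["orientation"]); p=np.array(s["tool_pos"])*1000
    a=np.radians(yaw); R1=R.from_matrix(np.array([[np.cos(a),np.sin(a),0],[np.sin(a),-np.cos(a),0],[0,0,-1]]))
    w=(R0.inv()*R1).as_rotvec(); t=R0.inv().apply(np.array([x,y,z])-p)
    S=sum(R.from_rotvec(w*k/n).as_matrix() for k in range(n)); st=np.linalg.solve(S,t)
    X=R0.as_matrix()[:,0]
    print("t",round(float(s["t"]),2),"tcp",p.round(1),"yaw",round(float(np.degrees(np.arctan2(X[1],X[0]))),1),"open",round(float(s["opening"])*1000,1),"F",np.round(s["force"],1))
    print("  rows",n,"shift",st.round(1),"twist",(w/n).round(4),"| total",t.round(1),w.round(3))
E
python3 - <<'E'
from h import *
D=np.load("top0.npz"); im,W=D["im"],D["W"]
for n,b,lo,hi,g in [("t1",(205,280,255,350),.034,.05,0),("t2",(130,220,180,280),.034,.05,0),("t3",(215,172,252,220),.034,.05,0),
 ("pan",(400,248,492,286),.013,.03,1),("tray",(491,260,548,320),.020,.035,0),("foot",(300,205,325,240),.076,.085,0),("pivot",(295,205,330,240),.112,.13,0),("button",(305,268,320,284),.048,.06,0),("pink",(390,295,450,395),.012,.03,0)]:
    print(n,*rect(W,b,lo,hi))
print(W[277,300:326].round(3)[::3], W[265:292:3,312].round(3))
go(578,9,240,97)
E
```

```text
t1 [384.7 181.7] [95.1 54.2] 2.7 37.7 1047
t2 [520.2 348.5] [82.1 47.7] 0.3 37.6 737
t3 [641.2 182.7] [53.5 31.9] 6.9 38.0 314
pan [ 500.3 -287.8] [189.8  66.9] 89.4 16.2 2133
tray [ 455.7 -433.7] [107.1  99.8] 89.9 23.4 383
foot [579.3   9.5] [32.6 31.4] 0.7 79.7 141
pivot [579.7   9.6] [15.3 15.3] 19.2 114.9 49
button [468.7   5.4] [32.4 29.7] 2.0 53.0 136
pink [ 330.5 -232.6] [190.1  67. ] -13.8 15.8 2496
[[ 0.466  0.031  0.035]
 [ 0.465  0.024  0.048]
 [ 0.464  0.018  0.06 ]
 [ 0.464  0.011  0.061]
 [ 0.464  0.005  0.065]
 [ 0.464 -0.001  0.065]
 [ 0.466 -0.007  0.049]
 [ 0.467 -0.014  0.039]
 [ 0.467 -0.02   0.038]] [[0.492 0.006 0.039]
 [0.485 0.006 0.051]
 [0.478 0.006 0.058]
 [0.471 0.005 0.061]
 [0.464 0.005 0.065]
 [0.459 0.005 0.058]
 [0.453 0.005 0.051]
 [0.446 0.005 0.052]
 [0.441 0.005 0.04 ]]
t 0.1 tcp [ 232.8 -552.4  217.7] yaw 22.8 open 93.1 F [ 0.   0.3 -0.2]
  rows 10 shift [70.6 -2.7 -2.2] twist [-1.000e-04 -1.000e-04 -1.294e-01] | total [ 536.1 -383.4  -21.6] [-1.000e-03 -1.000e-03 -1.294e+00]
```

```bash
python3 - <<'E'
from h import *
D=np.load("top0.npz"); im,W=D["im"],D["W"]
print("floor",rect(W,(491,260,548,320),.003,.012)); w=W[280:302,505:530].reshape(-1,3); print(np.nanmedian(w,0))
go(579.5,9.6,240,97,20)
E
```

```text
floor (array([ 455.4, -445.5]), array([129.5, 124.9]), 0.2, 5.8, 1473)
[ 0.45228004 -0.44057286  0.00515723]
t 0.1 tcp [ 232.8 -552.4  217.7] yaw 22.8 open 93.1 F [ 0.   0.3 -0.2]
  rows 20 shift [35.4 -0.2 -1.1] twist [-0.0001 -0.0001 -0.0647] | total [ 537.7 -383.3  -21.6] [-1.000e-03 -1.000e-03 -1.294e+00]
```

```bash
python3 -m pendant '[{"translation":[35.4,0,-1.1],"twist":[0,0,-0.065],"grip":0},{"translation":[35.4,0,-1.1],"twist":[0,0,-0.065],"grip":0},{"translation":[35.4,0,-1.1],"twist":[0,0,-0.065],"grip":0},{"translation":[35.4,0,-1.1],"twist":[0,0,-0.065],"grip":0},{"translation":[35.4,0,-1.1],"twist":[0,0,-0.065],"grip":0},{"translation":[35.4,0,-1.1],"twist":[0,0,-0.065],"grip":0},{"translation":[35.4,0,-1.1],"twist":[0,0,-0.065],"grip":0},{"translation":[35.4,0,-1.1],"twist":[0,0,-0.065],"grip":0},{"translation":[35.4,0,-1.1],"twist":[0,0,-0.065],"grip":0},{"translation":[35.4,0,-1.1],"twist":[0,0,-0.065],"grip":0}]' 20
python3 -c "
from h import *
go(579.5,9.6,240,97,10)"
```

```text
t: 1.1
tool_pos: [0.5033, -0.322, 0.2224]
orientation: [-2.696, -1.589, 0.003]
force: [0.4, -0.1, -0.0]
opening: 0.0464
t 1.1 tcp [ 503.3 -322.   222.4] yaw 61.0 open 46.4 F [ 0.4 -0.1 -0. ]
  rows 10 shift [34.6  0.1 -1.7] twist [-0.001  -0.0008 -0.0628] | total [327.1 -94.1 -15.2] [-0.01  -0.008 -0.628]
```

```bash
python3 -m pendant '[{"translation":[38.5,0,-2],"twist":[-0.001,-0.001,-0.07],"grip":0},{"translation":[38.5,0,-2],"twist":[-0.001,-0.001,-0.07],"grip":0},{"translation":[38.5,0,-2],"twist":[-0.001,-0.001,-0.07],"grip":0},{"translation":[38.5,0,-2],"twist":[-0.001,-0.001,-0.07],"grip":0},{"translation":[38.5,0,-2],"twist":[-0.001,-0.001,-0.07],"grip":0},{"translation":[38.5,0,-2],"twist":[-0.001,-0.001,-0.07],"grip":0},{"translation":[38.5,0,-2],"twist":[-0.001,-0.001,-0.07],"grip":0},{"translation":[38.5,0,-2],"twist":[-0.001,-0.001,-0.07],"grip":0},{"translation":[38.5,0,-2],"twist":[-0.001,-0.001,-0.07],"grip":0},{"translation":[0,0,0],"twist":[0,0,0],"grip":0}]'
python3 -c "
from h import *
go(579.5,9.6,140,97,4)"
```

```text
t: 2.1
tool_pos: [0.5762, 0.0295, 0.2362]
orientation: [-2.034, -2.382, 0.005]
force: [0.5, -0.2, 0.8]
opening: 0.0464
t 2.1 tcp [576.2  29.5 236.2] yaw 99.0 open 46.4 F [ 0.5 -0.2  0.8]
  rows 4 shift [-5.1  0.2 24. ] twist [-0.0021 -0.0011  0.0088] | total [-20.6   0.9  96.2] [-0.008 -0.004  0.035]
```

```bash
python3 -m pendant '[{"translation":[-5.1,0.2,24],"twist":[-0.002,-0.001,0.009],"grip":0},{"translation":[-5.1,0.2,24],"twist":[-0.002,-0.001,0.009],"grip":0},{"translation":[-5.1,0.2,24],"twist":[-0.002,-0.001,0.009],"grip":0},{"translation":[-5.1,0.2,24],"twist":[-0.002,-0.001,0.009],"grip":0},{"translation":[0,0,15],"twist":[0,0,0],"grip":0},{"translation":[0,0,15],"twist":[0,0,0],"grip":0},{"translation":[0,0,15],"twist":[0,0,0],"grip":0},{"translation":[0,0,11],"twist":[0,0,0],"grip":0},{"translation":[0,0,0],"twist":[0,0,0],"grip":0},{"translation":[0,0,0],"twist":[0,0,0],"grip":0}]'
python3 -c "
from h import *
im,d,W,i=cam('side'); save('s1',im,(230,180,430,330),3)
go(579.5,9.6,83,97,4)"
```

```text
t: 3.1
tool_pos: [0.5797, 0.0087, 0.0775]
orientation: [2.083, 2.351, -0.001]
force: [-0.1, 0.4, 0.3]
opening: 0.0466
t 3.15 tcp [579.7   8.8  77.5] yaw 96.9 open 46.6 F [-0.9  0.7  0.3]
  rows 4 shift [ 0.2 -0.  -1.4] twist [ 0.      0.0002 -0.0004] | total [ 0.8 -0.1 -5.5] [ 0.     0.001 -0.002]
```

View pics/s1.png

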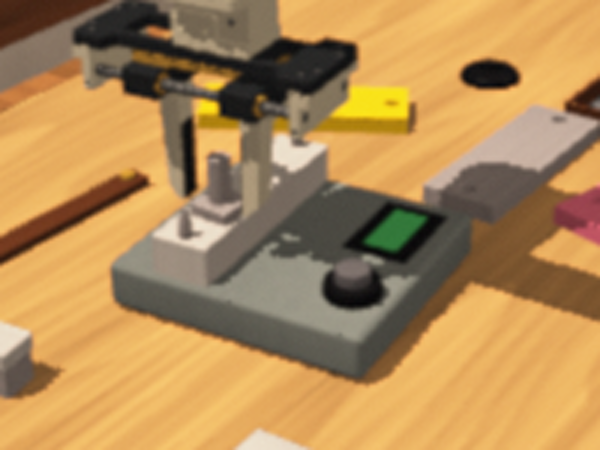

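The fingers straddle the barrel at crop (218,180), clear of the pegs. They are 5 mm too low, so I'll raise and then grip.

```bash
python3 -m pendant '[{"translation":[0.8,0,-6],"twist":[0,0,0],"grip":0},{"translation":[0,0,0],"twist":[0,0,0],"grip":0},{"translation":[0,0,0],"twist":[0,0,0],"grip":-1},{"translation":[0,0,0],"twist":[0,0,0],"grip":-1},{"translation":[0,0,0],"twist":[0,0,0],"grip":-1},{"translation":[0,0,0],"twist":[0,0,0],"grip":-1},{"translation":[0,0,0],"twist":[0,0,0],"grip":-1},{"translation":[0,0,0],"twist":[0,0,0],"grip":-1},{"translation":[0,0,0],"twist":[0,0,0],"grip":-1},{"translation":[0,0,0],"twist":[0,0,0],"grip":-1}]' 25
python3 -m pendant '[{"translation":[0,0,-15],"twist":[0,0,0],"grip":-1},{"translation":[0,0,-30],"twist":[0,0,0],"grip":-1},{"translation":[0,0,-30],"twist":[0,0,0],"grip":-1},{"translation":[0,0,-20],"twist":[0,0,0],"grip":-1},{"translation":[0,0,0],"twist":[0,0,0],"grip":-1},{"translation":[0,0,0],"twist":[0,0,0],"grip":-1},{"translation":[0,0,0],"twist":[0,0,0],"grip":-1},{"translation":[0,0,0],"twist":[0,0,0],"grip":-1},{"translation":[0,0,0],"twist":[0,0,0],"grip":-1},{"translation":[0,0,0],"twist":[0,0,0],"grip":-1}]'
python3 -c "
from h import *
go(455,-435,150,97,20)"
```

```text
t: 4.15
tool_pos: [0.5821, 0.0097, 0.088]
orientation: [2.08, 2.347, 0.005]
force: [-1.1, 0.8, 0.8]
opening: 0.017
t: 5.15
tool_pos: [0.5781, 0.01, 0.1842]
orientation: [-2.083, -2.351, 0.003]
force: [-0.6, 0.1, -1.2]
opening: 0.0176
t 5.15 tcp [578.1  10.  184.2] yaw 96.9 open 17.6 F [-0.6  0.1 -1.2]
  rows 20 shift [-21.3  -8.8   1.7] twist [-0.0001  0.     -0.0001] | total [-426.9 -175.8   34.7] [-0.002  0.    -0.001]
```

```bash
python3 -m pendant '[{"translation":[-21.3,-8.8,1.7],"twist":[0,0,0],"grip":-1},{"translation":[-21.3,-8.8,1.7],"twist":[0,0,0],"grip":-1},{"translation":[-21.3,-8.8,1.7],"twist":[0,0,0],"grip":-1},{"translation":[-21.3,-8.8,1.7],"twist":[0,0,0],"grip":-1},{"translation":[-21.3,-8.8,1.7],"twist":[0,0,0],"grip":-1},{"translation":[-21.3,-8.8,1.7],"twist":[0,0,0],"grip":-1},{"translation":[-21.3,-8.8,1.7],"twist":[0,0,0],"grip":-1},{"translation":[-21.3,-8.8,1.7],"twist":[0,0,0],"grip":-1},{"translation":[-21.3,-8.8,1.7],"twist":[0,0,0],"grip":-1},{"translation":[-21.3,-8.8,1.7],"twist":[0,0,0],"grip":-1}]'
python3 -m pendant '[{"translation":[-21.3,-8.8,1.7],"twist":[0,0,0],"grip":-1},{"translation":[-21.3,-8.8,1.7],"twist":[0,0,0],"grip":-1},{"translation":[-21.3,-8.8,1.7],"twist":[0,0,0],"grip":-1},{"translation":[-21.3,-8.8,1.7],"twist":[0,0,0],"grip":-1},{"translation":[-21.3,-8.8,1.7],"twist":[0,0,0],"grip":-1},{"translation":[-21.3,-8.8,1.7],"twist":[0,0,0],"grip":-1},{"translation":[-21.3,-8.8,1.7],"twist":[0,0,0],"grip":-1},{"translation":[-21.3,-8.8,1.7],"twist":[0,0,0],"grip":-1},{"translation":[-21.3,-8.8,1.7],"twist":[0,0,0],"grip":-1},{"translation":[0,0,0],"twist":[0,0,0],"grip":-1}]'
python3 -c "
from h import *
go(455,-435,28,97,6)
im,d,W,i=cam('top'); save('t1',im,(440,180,640,330),3.5)"
```

```text
t: 6.15
tool_pos: [0.5118, -0.2161, 0.1603]
orientation: [-2.07, -2.349, 0.008]
force: [0.4, -0.2, -0.3]
opening: 0.0176
t: 7.15
tool_pos: [0.45, -0.4247, 0.1371]
orientation: [-2.067, -2.339, 0.009]
force: [0.2, 1.1, -0.3]
opening: 0.0174
t 7.15 tcp [ 450.  -424.7  137.1] yaw 97.1 open 17.4 F [ 0.2  1.1 -0.3]
  rows 6 shift [-1.9  0.8 18.2] twist [-0.003  -0.0019  0.0002] | total [-12.1   5.6 108.9] [-0.018 -0.011  0.001]
```

View pics/t1.png

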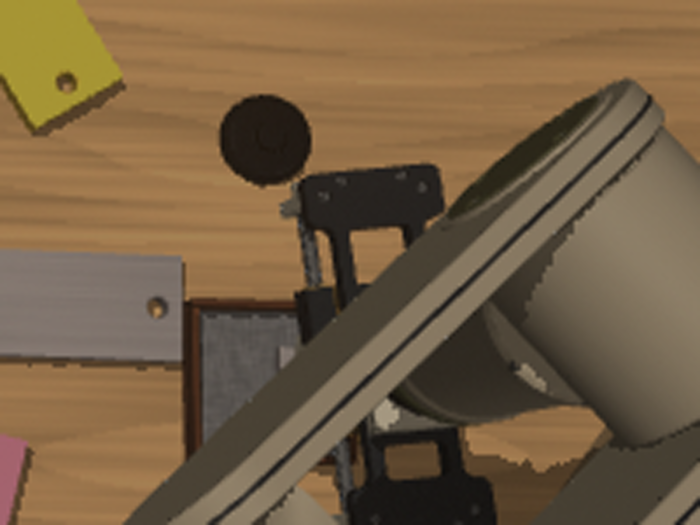

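The pivot is held over the tray (crop (285,355)), with the tray at (190–355, 300–465). I'll lower it.

```bash
python3 -m pendant '[{"translation":[-2,0.9,18],"twist":[-0.003,-0.002,0],"grip":-1},{"translation":[-2,0.9,18],"twist":[-0.003,-0.002,0],"grip":-1},{"translation":[-2,0.9,18],"twist":[-0.003,-0.002,0],"grip":-1},{"translation":[-2,0.9,18],"twist":[-0.003,-0.002,0],"grip":-1},{"translation":[-2,0.9,15],"twist":[-0.003,-0.002,0],"grip":-1},{"translation":[-2,0.9,10],"twist":[-0.003,-0.002,0],"grip":-1},{"translation":[0,0,4],"twist":[0,0,0],"grip":-1},{"translation":[0,0,0],"twist":[0,0,0],"grip":-1},{"translation":[0,0,0],"twist":[0,0,0],"grip":-1},{"translation":[0,0,0],"twist":[0,0,0],"grip":-1}]'
python3 -c "
from h import *
go(455,-435,24,97,4)"
```

```text
t: 8.2
tool_pos: [0.4599, -0.4287, 0.033]
orientation: [2.075, 2.358, 0.005]
force: [0.6, -1.2, -1.6]
opening: 0.0172
t 8.2 tcp [ 459.9 -428.7   33. ] yaw 97.3 open 17.2 F [ 0.6 -1.2 -1.6]
  rows 4 shift [-1.4 -1.4  2.2] twist [ 0.0008 -0.0004  0.0013] | total [-5.6 -5.7  9. ] [ 0.003 -0.002  0.005]
```

```bash
python3 -m pendant '[{"translation":[-1.4,-1.4,2],"twist":[0,0,0],"grip":-1},{"translation":[-1.4,-1.4,2],"twist":[0,0,0],"grip":-1},{"translation":[-1.4,-1.4,2],"twist":[0,0,0],"grip":-1},{"translation":[-1.4,-1.4,2],"twist":[0,0,0],"grip":-1},{"translation":[0,0,1.5],"twist":[0,0,0],"grip":-1},{"translation":[0,0,0],"twist":[0,0,0],"grip":-1},{"translation":[0,0,0],"twist":[0,0,0],"grip":-1},{"translation":[0,0,0],"twist":[0,0,0],"grip":-1},{"translation":[0,0,0],"twist":[0,0,0],"grip":-1},{"translation":[0,0,0],"twist":[0,0,0],"grip":-1}]'

```

```text
t: 9.2
tool_pos: [0.4555, -0.4369, 0.0249]
orientation: [2.073, 2.355, 0.005]
force: [-0.3, 0.2, -0.1]
opening: 0.0176
```

```bash
python3 -m pendant '[{"translation":[0,0,1.5],"twist":[0,0,0],"grip":-1},{"translation":[0,0,1.5],"twist":[0,0,0],"grip":-1},{"translation":[0,0,0],"twist":[0,0,0],"grip":-1},{"translation":[0,0,0],"twist":[0,0,0],"grip":-1},{"translation":[0,0,0],"twist":[0,0,0],"grip":-1},{"translation":[0,0,0],"twist":[0,0,0],"grip":-1},{"translation":[0,0,0],"twist":[0,0,0],"grip":-1},{"translation":[0,0,0],"twist":[0,0,0],"grip":-1},{"translation":[0,0,0],"twist":[0,0,0],"grip":-1},{"translation":[0,0,0],"twist":[0,0,0],"grip":-1}]'

```

```text
t: 10.2
tool_pos: [0.456, -0.4372, 0.023]
orientation: [2.072, 2.354, 0.005]
force: [-0.3, -0.4, -0.1]
opening: 0.0171
```

```bash
python3 -m pendant '[{"translation":[0,0,1.5],"twist":[0,0,0],"grip":-1},{"translation":[0,0,1.5],"twist":[0,0,0],"grip":-1},{"translation":[0,0,1],"twist":[0,0,0],"grip":-1},{"translation":[0,0,1],"twist":[0,0,0],"grip":-1},{"translation":[0,0,0],"twist":[0,0,0],"grip":-1},{"translation":[0,0,0],"twist":[0,0,0],"grip":-1},{"translation":[0,0,0],"twist":[0,0,0],"grip":-1},{"translation":[0,0,0],"twist":[0,0,0],"grip":-1},{"translation":[0,0,0],"twist":[0,0,0],"grip":-1},{"translation":[0,0,0],"twist":[0,0,0],"grip":-1}]'

```

```text
t: 11.2
tool_pos: [0.4565, -0.4378, 0.023]
orientation: [2.071, 2.354, 0.004]
force: [0.8, -0.5, 1.8]
opening: 0.0175
```

Contact at z=23 mm as expected. I'll release with a partial opening and retreat over the pan side while looking at the pan again.

```bash
python3 -m pendant '[{"translation":[0,0,0],"twist":[0,0,0],"grip":-0.35},{"translation":[0,0,0],"twist":[0,0,0],"grip":-0.35},{"translation":[0,0,0],"twist":[0,0,0],"grip":-0.35},{"translation":[0,0,-5],"twist":[0,0,0],"grip":-0.35},{"translation":[0,0,-15],"twist":[0,0,0],"grip":-0.35},{"translation":[0,0,-40],"twist":[0,0,0],"grip":-0.35},{"translation":[0,0,-40],"twist":[0,0,0],"grip":-0.35},{"translation":[0,0,-40],"twist":[0,0,0],"grip":0.7},{"translation":[0,0,0],"twist":[0,0,0],"grip":0.7},{"translation":[0,0,0],"twist":[0,0,0],"grip":0.7}]'
python3 - <<'E'
from h import *
im,d,W,i=cam('top'); print("pan",rect(W,(400,248,492,286),.013,.03,im,1))
im2,d,W,i=cam('side'); save('s2',im2,(370,180,570,330),3.5)
go(500,-288,120,179,10); go(500,-288,120,-1,10); go(500,-288,120,90,10)
print(robot.read_state()["q"])
E
```

```text
t: 12.2
tool_pos: [0.4553, -0.4372, 0.1734]
orientation: [2.07, 2.353, 0.004]
force: [-0.2, -0.1, -1.1]
opening: 0.0499
pan (array([ 500. , -287.6]), array([189.7,  65.4]), 89.5, 16.2, 2099)
t 12.3 tcp [ 455.4 -437.3  172.8] yaw 97.3 open 58.0 F [-0.3 -0.7  0.2]
  rows 10 shift [ 8.3 14.8  5.3] twist [ 0.0003  0.0008 -0.1426] | total [142.6  62.9  52.7] [ 0.003  0.008 -1.426]
t 12.3 tcp [ 455.4 -437.3  172.8] yaw 97.3 open 58.0 F [-0.3 -0.7  0.2]
  rows 10 shift [16.6 -6.1  5.2] twist [ 0.0008 -0.0003  0.1716] | total [142.6  62.9  52.7] [ 0.008 -0.003  1.716]
t 12.3 tcp [ 455.4 -437.3  172.8] yaw 97.3 open 58.0 F [-0.3 -0.7  0.2]
  rows 10 shift [14.6  5.5  5.3] twist [0.0007 0.0003 0.0128] | total [142.6  62.9  52.7] [0.007 0.003 0.128]
[-0.84823673  0.23088589  1.45939279  0.00326759  1.44438539 -0.9761931 ]
```

View pics/s2.png

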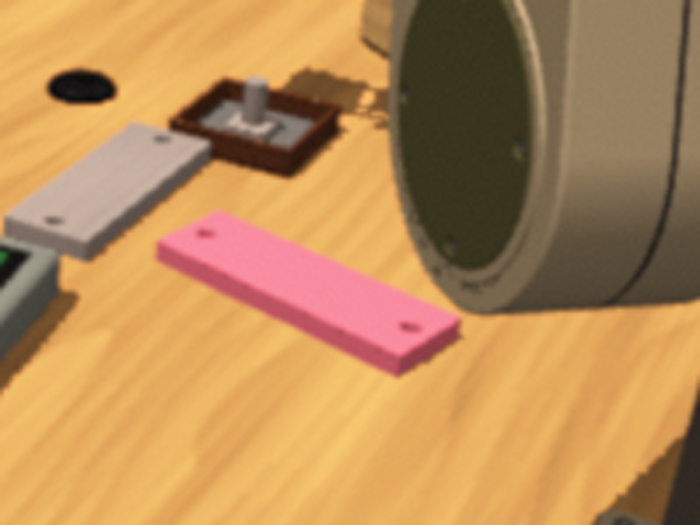

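The pivot stands upright in the tray (crop (255,110)) and the pan hasn't moved. Next I'll approach the pan.

```bash
python3 -m pendant '[{"translation":[15.9,6.1,8],"twist":[0.001,0,0.0145],"grip":0.72},{"translation":[15.9,6.1,8],"twist":[0.001,0,0.0145],"grip":0.72},{"translation":[15.9,6.1,8],"twist":[0.001,0,0.0145],"grip":0.72},{"translation":[15.9,6.1,8],"twist":[0.001,0,0.0145],"grip":0.72},{"translation":[15.9,6.1,8],"twist":[0.001,0,0.0145],"grip":0.72},{"translation":[15.9,6.1,8],"twist":[0.001,0,0.0145],"grip":0.72},{"translation":[15.9,6.1,8],"twist":[0.001,0,0.0145],"grip":0.72},{"translation":[15.9,6.1,8],"twist":[0.001,0,0.0145],"grip":0.72},{"translation":[15.9,6.1,8],"twist":[0.001,0,0.0145],"grip":0.72},{"translation":[0,0,0],"twist":[0,0,0],"grip":0.72}]'
python3 -c "
from h import *
go(500,-287.7,4,89.5,8)"
```

```text
t: 13.3
tool_pos: [0.4925, -0.2792, 0.0818]
orientation: [-2.215, -2.192, 0.012]
force: [-0.6, -0.2, 0.3]
opening: 0.0801
t 13.3 tcp [ 492.5 -279.2   81.8] yaw 89.4 open 80.1 F [-0.6 -0.2  0.3]
  rows 8 shift [-1.1  1.1  9.7] twist [-0.0029 -0.0016 -0.0002] | total [-9.4  9.4 77.5] [-0.023 -0.013 -0.002]
```

```bash
python3 -m pendant '[{"translation":[-2.4,2.4,10],"twist":[-0.006,-0.003,0],"grip":0.72},{"translation":[-2.4,2.4,10],"twist":[-0.006,-0.003,0],"grip":0.72},{"translation":[-2.3,2.3,10],"twist":[-0.006,-0.003,0],"grip":0.72},{"translation":[-2.3,2.3,10],"twist":[-0.005,-0.003,0],"grip":0.72},{"translation":[0,0,10],"twist":[0,0,0],"grip":0.72},{"translation":[0,0,5],"twist":[0,0,0],"grip":0.72},{"translation":[0,0,0],"twist":[0,0,0],"grip":0.72},{"translation":[0,0,0],"twist":[0,0,0],"grip":0.72},{"translation":[0,0,0],"twist":[0,0,0],"grip":0.72},{"translation":[0,0,0],"twist":[0,0,0],"grip":0.72}]'
python3 -c "
from h import *
go(500,-287.7,4,89.5,5)"
```

```text
t: 14.3
tool_pos: [0.4997, -0.2915, 0.0201]
orientation: [-2.233, -2.208, 0.001]
force: [0.2, 0.4, -1.0]
opening: 0.08
t 14.3 tcp [ 499.7 -291.5   20.1] yaw 89.4 open 80.0 F [ 0.2  0.4 -1. ]
  rows 5 shift [0.8 0.1 3.2] twist [-0.0002 -0.0001 -0.0005] | total [ 3.8  0.3 16.1] [-0.001 -0.    -0.003]
```

```bash
python3 -m pendant '[{"translation":[1,0,4],"twist":[0,0,0],"grip":0.72},{"translation":[1,0,4],"twist":[0,0,0],"grip":0.72},{"translation":[1,0,4],"twist":[0,0,0],"grip":0.72},{"translation":[0.8,0,2.5],"twist":[0,0,0],"grip":0.72},{"translation":[0,0,0],"twist":[0,0,0],"grip":0.72},{"translation":[0,0,0],"twist":[0,0,0],"grip":-0.2},{"translation":[0,0,0],"twist":[0,0,0],"grip":-0.2},{"translation":[0,0,0],"twist":[0,0,0],"grip":-0.2},{"translation":[0,0,0],"twist":[0,0,0],"grip":-0.2},{"translation":[0,0,0],"twist":[0,0,0],"grip":-0.2}]' 50
python3 -c "
from h import *
go(500,-287.7,4,89.5,5)"
```

```text
t: 15.3
tool_pos: [0.5003, -0.2874, 0.0052]
orientation: [2.233, 2.209, -0.0]
force: [0.1, -0.6, -0.9]
opening: 0.0655
t 15.3 tcp [ 500.3 -287.4    5.2] yaw 89.4 open 65.5 F [ 0.1 -0.6 -0.9]
  rows 5 shift [-0.1 -0.1  0.2] twist [-0.      0.0001 -0.0004] | total [-0.3 -0.3  1.2] [-0.     0.    -0.002]
```

```bash
python3 -m pendant '[{"translation":[0,0,0],"twist":[0,0,0],"grip":-0.2},{"translation":[0,0,-10],"twist":[0,0,0],"grip":-0.2},{"translation":[0,0,-20],"twist":[0,0,0],"grip":-0.2},{"translation":[0,0,-25],"twist":[0,0,0],"grip":-0.2},{"translation":[0,0,-30],"twist":[0,0,0],"grip":-0.2},{"translation":[0,0,-30],"twist":[0,0,0],"grip":-0.2},{"translation":[0,0,-20],"twist":[0,0,0],"grip":-0.2},{"translation":[0,0,-10],"twist":[0,0,0],"grip":-0.2},{"translation":[0,0,0],"twist":[0,0,0],"grip":-0.2},{"translation":[0,0,0],"twist":[0,0,0],"grip":-0.2}]'
python3 -c "
from h import *
go(587.6,-28.5,140,97,10)"
```

```text
t: 16.3
tool_pos: [0.4972, -0.2854, 0.1551]
orientation: [-2.229, -2.204, 0.003]
force: [0.9, -0.7, -4.3]
opening: 0.0654
t 16.3 tcp [ 497.2 -285.4  155.1] yaw 89.4 open 65.4 F [ 0.9 -0.7 -4.3]
  rows 10 shift [25.2 10.3  1.5] twist [-0.0006 -0.0004 -0.0133] | total [257.8  87.7  15.6] [-0.006 -0.004 -0.133]
```

```bash
python3 -m pendant '[{"translation":[15,6,0],"twist":[0,0,-0.01],"grip":-0.2},{"translation":[27,11,1],"twist":[0,0,-0.015],"grip":-0.2},{"translation":[32,13,1],"twist":[0,0,-0.015],"grip":-0.2},{"translation":[32,13,1],"twist":[0,0,-0.015],"grip":-0.2},{"translation":[32,13,1],"twist":[0,0,-0.015],"grip":-0.2},{"translation":[32,13,1],"twist":[0,0,-0.015],"grip":-0.2},{"translation":[32,13,1],"twist":[0,0,-0.015],"grip":-0.2},{"translation":[26,10,0],"twist":[0,0,-0.015],"grip":-0.2},{"translation":[12,5,0],"twist":[0,0,-0.01],"grip":-0.2},{"translation":[0,0,0],"twist":[0,0,0],"grip":-0.2}]'
python3 - <<'E'
from h import *
go(587.6,-28.5,120,97,10)
im,d,W,i=cam('top'); save('t3',im,(260,160,420,290),4)
im,d,W,i=cam('side'); save('s3',im,(230,160,430,310),4)
E
```

```text
t: 17.3
tool_pos: [0.5774, -0.0233, 0.1324]
orientation: [-2.062, -2.328, 0.015]
force: [0.8, -0.6, -3.1]
opening: 0.0654
t 17.3 tcp [577.4 -23.3 132.4] yaw 96.9 open 65.4 F [ 0.8 -0.6 -3.1]
  rows 10 shift [-0.7  1.   1.2] twist [-0.0028 -0.0017 -0.0002] | total [-6.6  9.9 12. ] [-0.028 -0.017 -0.002]
```

View pics/s3.png

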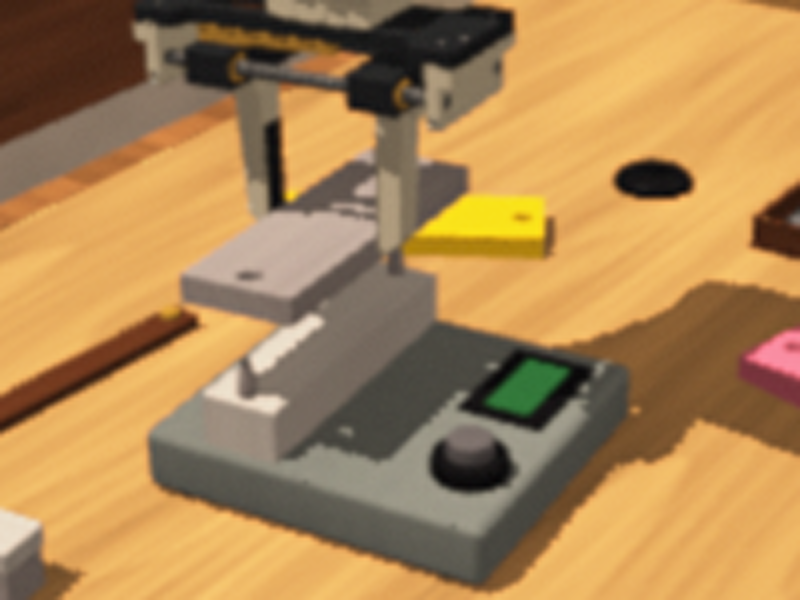

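The pan is held level and square over the scale. The bar's near peg is at crop (247,375). I'll line it up and hover just above the pegs.

```bash
python3 -m pendant '[{"translation":[-2,3,4],"twist":[-0.009,-0.005,0],"grip":-0.2},{"translation":[-2,3,4],"twist":[-0.009,-0.005,0],"grip":-0.2},{"translation":[-1.5,2.5,4],"twist":[-0.009,-0.005,0],"grip":-0.2},{"translation":[-1,1.4,4],"twist":[0,0,0],"grip":-0.2},{"translation":[0,0,4],"twist":[0,0,0],"grip":-0.2},{"translation":[0,0,0],"twist":[0,0,0],"grip":-0.2},{"translation":[0,0,0],"twist":[0,0,0],"grip":-0.2},{"translation":[0,0,0],"twist":[0,0,0],"grip":-0.2},{"translation":[0,0,0],"twist":[0,0,0],"grip":-0.2},{"translation":[0,0,0],"twist":[0,0,0],"grip":-0.2}]'
python3 - <<'E'
from h import *
go(587.6,-28.5,108,97.05,3)
im,d,W,i=cam('top')
print("pan",rect(W,(260,170,400,260),.108,.135)); 
z=W[...,2]; m=(z>.095)&(z<.14); v,u=np.where(m[150:300,250:420]); print(len(v), u.min()+250,u.max()+250,v.min()+150,v.max()+150,np.nanmedian(z[150:300,250:420][m[150:300,250:420]]))
save('t4',im,(260,160,420,280),5)
E
```

```text
t: 18.4
tool_pos: [0.5875, -0.0364, 0.1103]
orientation: [2.094, 2.341, -0.001]
force: [0.6, 0.1, -3.6]
opening: 0.0658
t 18.4 tcp [587.5 -36.4 110.3] yaw 96.4 open 65.8 F [ 0.6  0.1 -3.6]
  rows 3 shift [2.6 0.4 0.8] twist [ 0.0001  0.0004 -0.0039] | total [7.8 1.  2.3] [ 0.     0.001 -0.012]
pan (array([589.1, -42.6]), array([180.3,  67.1]), -83.5, 120.5, 873)
884 294 382 198 234 0.1204395299426162
```

View pics/t4.png

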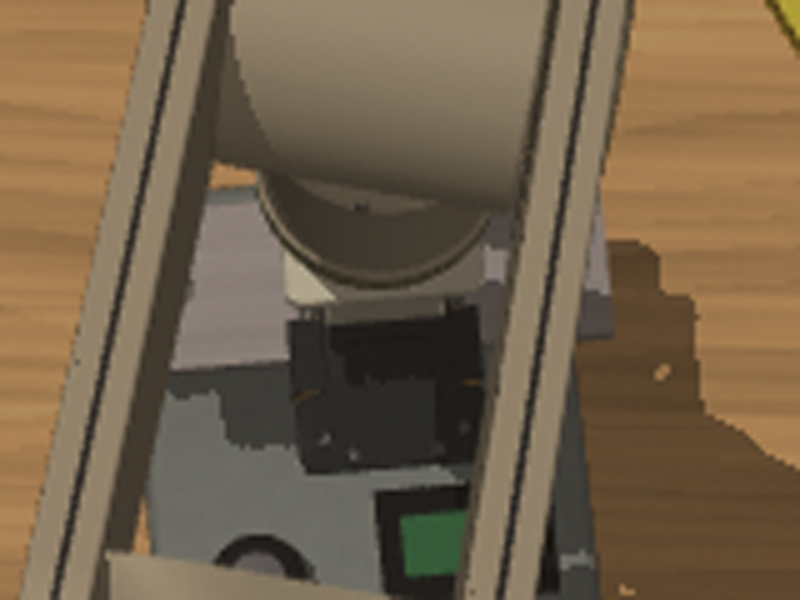

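```bash
python3 -m pendant '[{"translation":[2.6,0.3,0],"twist":[0,0,-0.004],"grip":-0.2},{"translation":[2.6,0.3,0],"twist":[0,0,-0.004],"grip":-0.2},{"translation":[2.6,0.3,0],"twist":[0,0,-0.004],"grip":-0.2},{"translation":[0,0,0],"twist":[0,0,0],"grip":-0.2},{"translation":[0,0,0],"twist":[0,0,0],"grip":-0.2},{"translation":[0,0,0],"twist":[0,0,0],"grip":-0.2},{"translation":[0,0,0],"twist":[0,0,0],"grip":-0.2},{"translation":[0,0,0],"twist":[0,0,0],"grip":-0.2},{"translation":[0,0,0],"twist":[0,0,0],"grip":-0.2},{"translation":[0,0,0],"twist":[0,0,0],"grip":-0.2}]'
cat >> h.py <<'E'
A=np.radians(7.05); EX=np.array([np.cos(A),np.sin(A)]); EY=np.array([-np.sin(A),np.cos(A)]); SEAT=np.array([587.6,-28.5])
def scal(W,box,zlo,zhi,im=None):
    """points in scale axes (mm) for pixel box/z range"""
    a,b,c,e=box; w=W[b:e,a:c].reshape(-1,3); w=w[(w[:,2]>zlo)&(w[:,2]<zhi)]*1000
    p=w[:,:2]-SEAT; return np.stack([p@EX,p@EY,w[:,2]],1)
E
python3 - <<'E'
from h import *
go(587.6,-28.5,108,97.05,3)
im,d,W,i=cam('top')
p=scal(W,(260,190,400,260),.108,.135); print(len(p),np.percentile(p,[0.5,2,50,98,99.5],axis=0).round(1).tolist())
r=p[p[:,1]<-70]; print(r.min(0).round(1),r.max(0).round(1), rect(W,(260,190,400,260),.108,.135))
E
```

```text
t: 19.45
tool_pos: [0.5877, -0.0276, 0.1107]
orientation: [2.078, 2.355, -0.0]
force: [-0.4, 0.5, -3.1]
opening: 0.0651
t 19.45 tcp [587.7 -27.6 110.7] yaw 97.2 open 65.1 F [-0.4  0.5 -3.1]
  rows 3 shift [-0.3 -0.1  0.9] twist [0.0003 0.0004 0.0006] | total [-0.9 -0.2  2.7] [0.001 0.001 0.002]
919 [[-32.4, -94.9, 109.7], [-31.9, -94.1, 115.3], [-7.2, 48.8, 120.9], [30.7, 80.5, 125.9], [33.0, 83.7, 126.5]]
[-32.4 -95.4 109.3] [ 31.9 -78.8 126.6] (array([588.5, -33.3]), array([181.2,  66.9]), -83.1, 120.9, 919)
```

```bash
python3 - <<'E'
from h import *
im,d,W,i=cam('top')
p=scal(W,(260,190,400,260),.108,.135)
A_=np.c_[p[:,:2],np.ones(len(p))]; c,*_=np.linalg.lstsq(A_,p[:,2],rcond=None); print(c, (p[:,2]-A_@c).std())
for a,b in((-95,-80),(40,60),(60,95)): m=(p[:,1]>a)&(p[:,1]<b); print(a,np.median(p[m,2]))
E
```

```text
[ 1.74856033e-02 -1.11944749e-03  1.20790002e+02] 2.8389171091997043
-95 121.08260917639791
40 120.69329954468299
60 120.97701616853907
```

The pan is level and aligned to within 1 mm, so I'll lower it onto the pegs.

```bash
python3 -m pendant '[{"translation":[-0.5,0,3],"twist":[0,0,0],"grip":-0.2},{"translation":[-0.4,0,3],"twist":[0,0,0],"grip":-0.2},{"translation":[0,0,3],"twist":[0,0,0],"grip":-0.2},{"translation":[0,0,3],"twist":[0,0,0],"grip":-0.2},{"translation":[0,0,3],"twist":[0,0,0],"grip":-0.2},{"translation":[0,0,3],"twist":[0,0,0],"grip":-0.2},{"translation":[0,0,3],"twist":[0,0,0],"grip":-0.2},{"translation":[0,0,0],"twist":[0,0,0],"grip":-0.2},{"translation":[0,0,0],"twist":[0,0,0],"grip":-0.2},{"translation":[0,0,0],"twist":[0,0,0],"grip":-0.2}]'
python3 -c "
from h import *
go(587.6,-28.5,76,97.05,4)"
```

```text
t: 20.55
tool_pos: [0.5874, -0.0285, 0.0871]
orientation: [2.078, 2.355, -0.001]
force: [-0.1, 0.0, -2.9]
opening: 0.0651
t 20.55 tcp [587.4 -28.5  87.1] yaw 97.2 open 65.1 F [-0.1  0.  -2.9]
  rows 4 shift [0.  0.  2.8] twist [-0.0001  0.0003  0.0005] | total [ 0.   0.2 11.1] [-0.     0.001  0.002]
```

```bash
python3 -m pendant '[{"translation":[0,0,2],"twist":[0,0,0],"grip":-0.2},{"translation":[0,0,2],"twist":[0,0,0],"grip":-0.2},{"translation":[0,0,2],"twist":[0,0,0],"grip":-0.2},{"translation":[0,0,2],"twist":[0,0,0],"grip":-0.2},{"translation":[0,0,2],"twist":[0,0,0],"grip":-0.2},{"translation":[0,0,2],"twist":[0,0,0],"grip":-0.2},{"translation":[0,0,1],"twist":[0,0,0],"grip":-0.2},{"translation":[0,0,0],"twist":[0,0,0],"grip":-0.2},{"translation":[0,0,0],"twist":[0,0,0],"grip":-0.2},{"translation":[0,0,0],"twist":[0,0,0],"grip":-0.2}]'
python3 -c "
from h import *
go(587.6,-28.5,75,97.05,4)"
```

```text
t: 21.55
tool_pos: [0.5876, -0.0283, 0.0752]
orientation: [2.078, 2.355, -0.001]
force: [-0.3, 1.1, -0.4]
opening: 0.0656
t 21.55 tcp [587.6 -28.3  75.2] yaw 97.2 open 65.6 F [-0.3  1.1 -0.4]
  rows 4 shift [-0. -0.  0.] twist [0.0001 0.0002 0.0005] | total [-0.2 -0.1  0.2] [0.    0.001 0.002]
```

```bash
python3 -m pendant '[{"translation":[0,0,2],"twist":[0,0,0],"grip":-0.2},{"translation":[0,0,2],"twist":[0,0,0],"grip":-0.2},{"translation":[0,0,0],"twist":[0,0,0],"grip":0.85},{"translation":[0,0,0],"twist":[0,0,0],"grip":0.85},{"translation":[0,0,0],"twist":[0,0,0],"grip":0.85},{"translation":[0,0,0],"twist":[0,0,0],"grip":0.85},{"translation":[0,0,-8],"twist":[0,0,0],"grip":0.85},{"translation":[0,0,-25],"twist":[0,0,0],"grip":0.85},{"translation":[0,0,-30],"twist":[0,0,0],"grip":0.85},{"translation":[0,0,0],"twist":[0,0,0],"grip":0.85}]'
python3 - <<'E'
from h import *
go(467.6,5,100,97,8)
im,d,W,i=cam('top')
p=scal(W,(260,190,400,260),.075,.11); print(len(p),np.percentile(p,[0.5,2,50,98,99.5],axis=0).round(1).tolist())
for a,b in((-95,-60),(40,60),(60,95)): m=(p[:,1]>a)&(p[:,1]<b); print(a,np.median(p[m,2]) if m.any() else 0)
E
```

```text
t: 22.55
tool_pos: [0.5888, -0.0287, 0.1421]
orientation: [2.076, 2.354, 0.001]
force: [1.5, 0.3, 0.3]
opening: 0.0857
t 22.55 tcp [588.8 -28.7 142.1] yaw 97.2 open 85.7 F [1.5 0.3 0.3]
  rows 8 shift [  6.1 -14.5   5.2] twist [0.0003 0.0003 0.0004] | total [  48.7 -116.2   41.7] [0.003 0.002 0.003]
976 [[-32.7, -95.5, 76.3], [-32.0, -94.5, 79.5], [-4.2, 51.0, 85.4], [32.1, 86.1, 90.8], [33.2, 89.3, 92.5]]
-95 85.01247598455831
40 85.35577745775902
60 85.4427581631012
```

The pan is home (top at 85.3 mm, level). Next is the button: I'll shut the fingers, move over and press.

```bash
python3 -m pendant '[{"translation":[3.5,-8.5,2],"twist":[0,0,0],"grip":-1},{"translation":[6.5,-15.5,5],"twist":[0,0,0],"grip":-1},{"translation":[6.5,-15.5,5],"twist":[0,0,0],"grip":-1},{"translation":[6.5,-15.5,5],"twist":[0,0,0],"grip":-1},{"translation":[6.5,-15.5,5],"twist":[0,0,0],"grip":-1},{"translation":[6.5,-15.5,5],"twist":[0,0,0],"grip":-1},{"translation":[6.5,-15.5,5],"twist":[0,0,0],"grip":-1},{"translation":[4,-10,5],"twist":[0,0,0],"grip":-1},{"translation":[2,-5,2],"twist":[0,0,0],"grip":-1},{"translation":[0,0,0],"twist":[0,0,0],"grip":-1}]'
python3 - <<'E'
from h import *
go(467.6,5,75,97,4)
E
```

```text
t: 23.6
tool_pos: [0.4486, 0.0081, 0.0867]
orientation: [-2.068, -2.345, 0.019]
force: [-0.6, 0.7, 0.4]
opening: 0.0108
t 23.6 tcp [448.6   8.1  86.7] yaw 97.2 open 10.8 F [-0.6  0.7  0.4]
  rows 4 shift [-1.4  4.6  2.9] twist [-0.0047 -0.0008  0.0008] | total [-5.5 18.7 11.3] [-0.019 -0.003  0.003]
```

```bash
python3 -m pendant '[{"translation":[-1.4,4.7,2],"twist":[-0.005,-0.001,0],"grip":-1},{"translation":[-1.4,4.7,2],"twist":[-0.005,-0.001,0],"grip":-1},{"translation":[-1.4,4.7,2],"twist":[-0.005,-0.001,0],"grip":-1},{"translation":[-1.3,4.6,2],"twist":[-0.004,-0.001,0],"grip":-1},{"translation":[0,0,0],"twist":[0,0,0],"grip":-1},{"translation":[0,0,0],"twist":[0,0,0],"grip":-1},{"translation":[0,0,0],"twist":[0,0,0],"grip":-1},{"translation":[0,0,0],"twist":[0,0,0],"grip":-1},{"translation":[0,0,0],"twist":[0,0,0],"grip":-1},{"translation":[0,0,0],"twist":[0,0,0],"grip":-1}]'
python3 - <<'E'
from h import *
go(467.6,5,68,97,4)
im,d,W,i=cam('side'); save('s5',im,(280,190,400,310),5)
E
```

```text
t: 24.6
tool_pos: [0.4714, 0.0041, 0.0782]
orientation: [2.077, 2.353, 0.002]
force: [0.3, -0.0, 0.4]
opening: 0.0006
t 24.6 tcp [471.4   4.1  78.2] yaw 97.1 open 0.6 F [ 0.3 -0.   0.4]
  rows 4 shift [ 0.4 -0.9  2.5] twist [0.0008 0.0004 0.0006] | total [ 1.4 -3.7 10.1] [0.003 0.002 0.002]
```

View pics/s5.png

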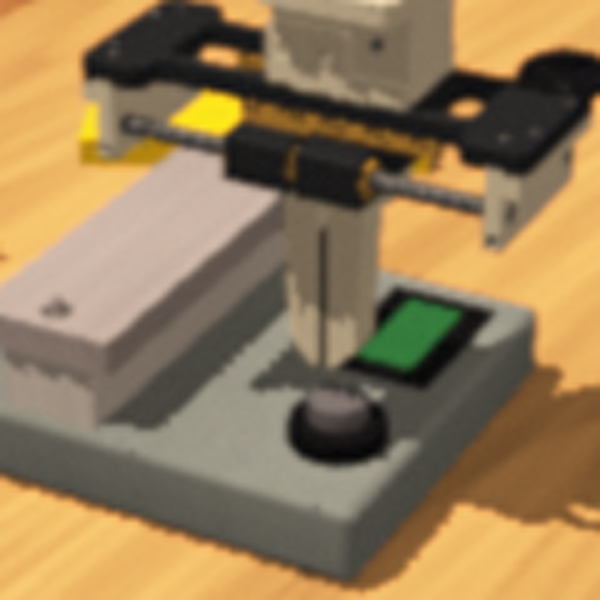

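Only the shut fingertips are above the button at crop (338,420), and the pan sits flush on the bar. Pressing now.

```bash
python3 -m pendant '[{"translation":[0.7,-1.8,2.5],"twist":[0,0,0],"grip":-1},{"translation":[0.7,-1.8,2.5],"twist":[0,0,0],"grip":-1},{"translation":[0,0,2.5],"twist":[0,0,0],"grip":-1},{"translation":[0,0,2.5],"twist":[0,0,0],"grip":-1},{"translation":[0,0,2.5],"twist":[0,0,0],"grip":-1},{"translation":[0,0,0],"twist":[0,0,0],"grip":-1},{"translation":[0,0,0],"twist":[0,0,0],"grip":-1},{"translation":[0,0,0],"twist":[0,0,0],"grip":-1},{"translation":[0,0,0],"twist":[0,0,0],"grip":-1},{"translation":[0,0,0],"twist":[0,0,0],"grip":-1}]'
python3 - <<'E'
from h import *
go(467.6,5,60,97,4)
E
```

```text
t: 25.65
tool_pos: [0.4671, 0.0051, 0.0644]
orientation: [2.077, 2.353, 0.002]
force: [-0.7, 0.9, -0.4]
opening: 0.0003
t 25.65 tcp [467.1   5.1  64.4] yaw 97.1 open 0.3 F [-0.7  0.9 -0.4]
  rows 4 shift [-0.   0.1  1.1] twist [0.0007 0.0004 0.0006] | total [-0.2  0.4  4.4] [0.003 0.002 0.002]
```

```bash
python3 -m pendant '[{"translation":[0,0,3],"twist":[0,0,0],"grip":-1},{"translation":[0,0,3],"twist":[0,0,0],"grip":-1},{"translation":[0,0,3],"twist":[0,0,0],"grip":-1},{"translation":[0,0,3],"twist":[0,0,0],"grip":-1},{"translation":[0,0,3],"twist":[0,0,0],"grip":-1},{"translation":[0,0,3],"twist":[0,0,0],"grip":-1},{"translation":[0,0,3],"twist":[0,0,0],"grip":-1},{"translation":[0,0,3],"twist":[0,0,0],"grip":-1},{"translation":[0,0,3],"twist":[0,0,0],"grip":-1},{"translation":[0,0,3],"twist":[0,0,0],"grip":-1}]'
python3 - <<'E'
from h import *
go(467.6,5,60,97,4)
E
```

```text
t: 26.65
tool_pos: [0.468, 0.005, 0.0557]
orientation: [-2.076, -2.357, 0.005]
force: [-19.5, 2.2, 37.7]
opening: 0.0004
t 26.65 tcp [468.    5.   55.7] yaw 97.3 open 0.4 F [-19.5   2.2  37.7]
  rows 4 shift [ 0.  -0.1 -1.1] twist [-0.0006  0.0005  0.0011] | total [ 0.  -0.4 -4.3] [-0.003  0.002  0.004]
```

Fully pressed: the button bottomed at 55.7 mm with 38 N, so I'll be gentler next time. I'll back off and look at the tins.

```bash
python3 -m pendant '[{"translation":[0,0,-10],"twist":[0,0,0],"grip":-1},{"translation":[0,0,-25],"twist":[0,0,0],"grip":-1},{"translation":[0,0,-40],"twist":[0,0,0],"grip":0},{"translation":[0,0,-30],"twist":[0,0,0],"grip":0.5},{"translation":[0,0,0],"twist":[0,0,-0.1],"grip":0.5},{"translation":[0,0,0],"twist":[0,0,-0.15],"grip":0.5},{"translation":[0,0,0],"twist":[0,0,-0.15],"grip":0.5},{"translation":[0,0,0],"twist":[0,0,-0.15],"grip":0.5},{"translation":[0,0,0],"twist":[0,0,-0.15],"grip":0.5},{"translation":[0,0,0],"twist":[0,0,-0.1],"grip":0.5}]' 30
python3 - <<'E'
from h import *
im,d,W,i=cam('top'); save('t6',im)
for n,b in [("b",(205,280,255,350)),("c",(130,220,180,280)),("e",(205,165,262,230))]: print(n,rect(W,b,.034,.05))
go(384.7,181.7,120,182.7,10)
E
```

```text
t: 27.65
tool_pos: [0.469, 0.0053, 0.1645]
orientation: [0.976, 2.985, -0.004]
force: [-0.5, 0.2, -0.1]
opening: 0.06
b (array([384.8, 182. ]), array([95. , 53.4]), 3.1, 37.8, 961)
c (array([519.8, 348.8]), array([82.5, 47.5]), 0.0, 37.9, 717)
e (array([641. , 182.8]), array([54.9, 32.2]), 8.2, 37.6, 326)
t 27.7 tcp [469.    5.3 164.4] yaw 144.1 open 63.7 F [-0.5  0.3 -0. ]
  rows 10 shift [13.9 14.3  4.4] twist [-0.0003  0.0001 -0.0674] | total [171.8  93.6  43.9] [-0.003  0.001 -0.674]
```

```bash
python3 -m pendant '[{"translation":[10,10,2],"twist":[0,0,-0.05],"grip":0.72},{"translation":[15,15.5,5],"twist":[0,0,-0.075],"grip":0.72},{"translation":[16,16.5,5],"twist":[0,0,-0.075],"grip":0.72},{"translation":[16,16.5,5],"twist":[0,0,-0.075],"grip":0.72},{"translation":[16,16.5,5],"twist":[0,0,-0.075],"grip":0.72},{"translation":[16,16.5,5],"twist":[0,0,-0.075],"grip":0.72},{"translation":[16,16.5,5],"twist":[0,0,-0.075],"grip":0.72},{"translation":[16,16.5,5],"twist":[0,0,-0.075],"grip":0.72},{"translation":[11,12,5],"twist":[0,0,-0.075],"grip":0.72},{"translation":[6,6,0],"twist":[0,0,-0.02],"grip":0.72}]'
python3 - <<'E'
from h import *
go(384.8,181.9,50,183,6)
E
```

```text
t: 28.7
tool_pos: [0.3834, 0.1866, 0.1173]
orientation: [0.067, -3.14, 0.005]
force: [-0.9, -0.1, -0.7]
opening: 0.0799
t 28.7 tcp [383.4 186.6 117.3] yaw -177.6 open 79.9 F [-0.9 -0.1 -0.7]
  rows 6 shift [-0.2 -0.8 11.2] twist [-0.0006 -0.0001 -0.0017] | total [-1.2 -4.6 67.3] [-0.003 -0.    -0.01 ]
```

```bash
python3 -m pendant '[{"translation":[-0.3,-0.9,12],"twist":[-0.001,0,-0.002],"grip":0.72},{"translation":[-0.3,-0.9,15],"twist":[-0.001,0,-0.002],"grip":0.72},{"translation":[-0.3,-0.9,15],"twist":[-0.001,0,-0.002],"grip":0.72},{"translation":[-0.2,-0.9,15],"twist":[0,0,-0.002],"grip":0.72},{"translation":[0,-0.9,10],"twist":[0,0,-0.002],"grip":0.72},{"translation":[0,0,0],"twist":[0,0,0],"grip":0.72},{"translation":[0,0,0],"twist":[0,0,0],"grip":0.72},{"translation":[0,0,0],"twist":[0,0,0],"grip":0.72},{"translation":[0,0,0],"twist":[0,0,0],"grip":0.72},{"translation":[0,0,0],"twist":[0,0,0],"grip":0.72}]'
python3 - <<'E'
from h import *
go(384.8,181.9,10,183,6)
E
```

```text
t: 29.7
tool_pos: [0.388, 0.1795, 0.0473]
orientation: [-0.055, 3.137, -0.001]
force: [-0.2, 0.0, 0.4]
opening: 0.08
t 29.7 tcp [388.  179.5  47.3] yaw -178.0 open 80.0 F [-0.2  0.   0.4]
  rows 6 shift [0.5 0.4 6.2] twist [-0.0001  0.0007 -0.0028] | total [ 3.3  2.5 37.3] [-0.     0.004 -0.017]
```

```bash
python3 -m pendant '[{"translation":[0.6,0.5,6],"twist":[0,0.001,-0.003],"grip":0.72},{"translation":[0.6,0.5,6],"twist":[0,0.001,-0.003],"grip":0.72},{"translation":[0.6,0.5,6],"twist":[0,0.001,-0.003],"grip":0.72},{"translation":[0.5,0.4,6],"twist":[0,0.001,-0.003],"grip":0.72},{"translation":[0.5,0.3,6],"twist":[0,0,-0.003],"grip":0.72},{"translation":[0.4,0.3,5],"twist":[0,0,-0.002],"grip":0.72},{"translation":[0,0,0],"twist":[0,0,0],"grip":0.72},{"translation":[0,0,0],"twist":[0,0,0],"grip":0.72},{"translation":[0,0,0],"twist":[0,0,0],"grip":0.72},{"translation":[0,0,0],"twist":[0,0,0],"grip":0.72}]'
python3 - <<'E'
from h import *
go(384.8,181.9,10,183,6)
E
```

```text
t: 30.7
tool_pos: [0.3845, 0.1824, 0.0094]
orientation: [-0.086, 3.14, -0.001]
force: [-0.0, 0.3, 1.0]
opening: 0.0797
t 30.7 tcp [384.5 182.4   9.4] yaw -176.9 open 79.7 F [-0.   0.3  1. ]
  rows 6 shift [-0.  -0.1 -0.1] twist [-0.0001  0.      0.0003] | total [-0.2 -0.5 -0.6] [-0.     0.     0.002]
```

```bash
python3 -m pendant '[{"translation":[0,0,0],"twist":[0,0,0],"grip":-1},{"translation":[0,0,0],"twist":[0,0,0],"grip":-1},{"translation":[0,0,0],"twist":[0,0,0],"grip":-1},{"translation":[0,0,0],"twist":[0,0,0],"grip":-1},{"translation":[0,0,0],"twist":[0,0,0],"grip":-1},{"translation":[0,0,0],"twist":[0,0,0],"grip":-1},{"translation":[0,0,-10],"twist":[0,0,0],"grip":-1},{"translation":[0,0,-25],"twist":[0,0,0],"grip":-1},{"translation":[0,0,-35],"twist":[0,0,0],"grip":-1},{"translation":[0,0,-40],"twist":[0,0,0],"grip":-1}]' 45
python3 - <<'E'
from h import *
go(587.6,-28.5,150,97.1,20)
E
```

```text
t: 31.7
tool_pos: [0.3782, 0.1803, 0.117]
orientation: [0.085, -3.126, 0.008]
force: [0.1, -0.2, -3.5]
opening: 0.0526
t 31.7 tcp [378.2 180.3 117. ] yaw -176.9 open 52.6 F [ 0.1 -0.2 -3.5]
  rows 20 shift [-16.1  -2.   -1.8] twist [-0.0007 -0.0004  0.0751] | total [-197.2 -220.   -35. ] [-0.015 -0.009  1.501]
```

```bash
python3 -m pendant '[{"translation":[-10,-1,-6],"twist":[0,0,0.05],"grip":-1},{"translation":[-17,-2,-6],"twist":[-0.001,0,0.08],"grip":-1},{"translation":[-17,-2,-6],"twist":[-0.001,0,0.08],"grip":-1},{"translation":[-17,-2,-6],"twist":[-0.001,0,0.08],"grip":-1},{"translation":[-17,-2,-6],"twist":[-0.001,0,0.08],"grip":-1},{"translation":[-17,-2,-6],"twist":[-0.001,0,0.08],"grip":-1},{"translation":[-17,-2,0],"twist":[-0.001,0,0.08],"grip":-1},{"translation":[-17,-2,0],"twist":[-0.001,0,0.08],"grip":-1},{"translation":[-17,-2,0],"twist":[-0.001,0,0.08],"grip":-1},{"translation":[-17,-2,0],"twist":[-0.001,0,0.08],"grip":-1}]'
python3 -m pendant '[{"translation":[-17,-2,0],"twist":[-0.001,0,0.08],"grip":-1},{"translation":[-17,-2,0],"twist":[-0.001,0,0.08],"grip":-1},{"translation":[-17,-2,0],"twist":[-0.001,0,0.08],"grip":-1},{"translation":[-17,-2,0],"twist":[-0.001,0,0.08],"grip":-1},{"translation":[-17,-2,0],"twist":[-0.001,0,0.08],"grip":-1},{"translation":[-17,-2,0],"twist":[-0.001,0,0.08],"grip":-1},{"translation":[-14,-2,0],"twist":[-0.001,0,0.06],"grip":-1},{"translation":[-10,-1,0],"twist":[0,0,0.05],"grip":-1},{"translation":[0,0,0],"twist":[0,0,0],"grip":-1},{"translation":[0,0,0],"twist":[0,0,0],"grip":-1}]'
python3 - <<'E'
from h import *
go(587.6,-28.5,120,97.05,5)
E
```

```text
t: 32.7
tool_pos: [0.5298, 0.1153, 0.1649]
orientation: [-1.136, -2.922, -0.008]
force: [0.7, -0.5, -1.8]
opening: 0.0525
t: 33.7
tool_pos: [0.582, -0.0037, 0.1647]
orientation: [-1.967, -2.434, -0.007]
force: [-0.5, 0.6, -2.7]
opening: 0.0527
t 33.7 tcp [582.   -3.7 164.7] yaw 102.1 open 52.7 F [-0.5  0.6 -2.7]
  rows 5 shift [-5.2  0.2  8.9] twist [-0.0009 -0.0023  0.0177] | total [-26.    0.4  44.4] [-0.005 -0.012  0.088]
```

```bash
python3 -m pendant '[{"translation":[-4.5,0,6],"twist":[-0.001,-0.002,0.018],"grip":-1},{"translation":[-5.2,0.2,10],"twist":[-0.001,-0.002,0.018],"grip":-1},{"translation":[-5.2,0.2,10],"twist":[-0.001,-0.002,0.018],"grip":-1},{"translation":[-5.2,0,8],"twist":[-0.001,-0.002,0.018],"grip":-1},{"translation":[-4.5,0,6],"twist":[-0.001,-0.002,0.015],"grip":-1},{"translation":[-1,0,2],"twist":[0,0,0],"grip":-1},{"translation":[0,0,0],"twist":[0,0,0],"grip":-1},{"translation":[0,0,0],"twist":[0,0,0],"grip":-1},{"translation":[0,0,0],"twist":[0,0,0],"grip":-1},{"translation":[0,0,0],"twist":[0,0,0],"grip":-1}]'
python3 - <<'E'
from h import *
go(587.6,-28.5,98,97.05,5)
im,d,W,i=cam('side')
z=scal(W,(230,160,430,330),.125,.168); print(len(z),np.percentile(z,[0.5,2,50,98,99.5],axis=0).round(1).tolist())
save('s7',im,(240,150,400,290),4)
E
```

```text
t: 34.7
tool_pos: [0.5858, -0.0284, 0.1178]
orientation: [-2.08, -2.351, -0.0]
force: [0.5, 0.3, -3.4]
opening: 0.0522
t 34.7 tcp [585.8 -28.4 117.8] yaw 97.0 open 52.2 F [ 0.5  0.3 -3.4]
  rows 5 shift [-0.1  0.4  4. ] twist [-0.0003 -0.0004 -0.0002] | total [-0.3  1.8 19.8] [-0.002 -0.002 -0.001]
946 [[-44.9, -42.1, 125.3], [-44.0, -38.0, 126.4], [-6.7, 11.6, 145.0], [36.6, 51.8, 165.8], [39.1, 52.8, 167.3]]
```

View pics/s7.png

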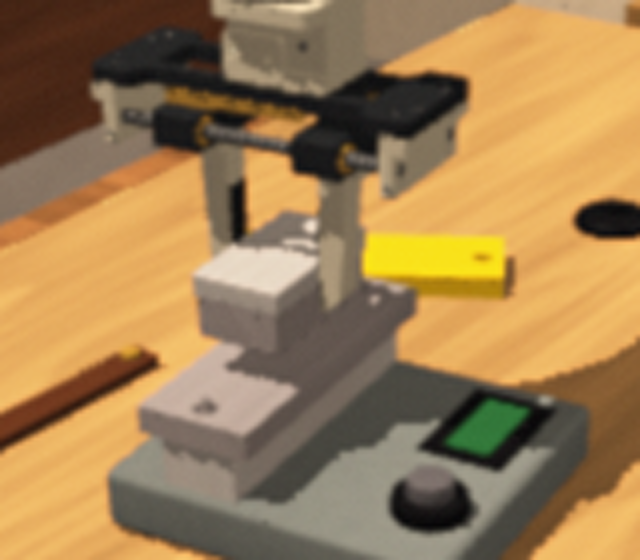

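Tin b hangs level over the pan (crop (255,290)). I'll lower it until it touches.

```bash
python3 -m pendant '[{"translation":[0,0.5,3],"twist":[0,0,0],"grip":-1},{"translation":[0,0.5,3],"twist":[0,0,0],"grip":-1},{"translation":[0,0.5,3],"twist":[0,0,0],"grip":-1},{"translation":[0,0.3,3],"twist":[0,0,0],"grip":-1},{"translation":[0,0,3],"twist":[0,0,0],"grip":-1},{"translation":[0,0,2],"twist":[0,0,0],"grip":-1},{"translation":[0,0,0],"twist":[0,0,0],"grip":-1},{"translation":[0,0,0],"twist":[0,0,0],"grip":-1},{"translation":[0,0,0],"twist":[0,0,0],"grip":-1},{"translation":[0,0,0],"twist":[0,0,0],"grip":-1}]'
python3 - <<'E'
from h import *
go(587.6,-28.5,95.4,97.05,4)
im,d,W,i=cam('top')
p=scal(W,(260,160,400,260),.119,.132); print(len(p),np.percentile(p,[0.5,2,50,98,99.5],axis=0).round(1).tolist())
E
```

```text
t: 35.75
tool_pos: [0.588, -0.0279, 0.0997]
orientation: [-2.08, -2.352, -0.001]
force: [-0.0, 0.6, -2.6]
opening: 0.0531
t 35.75 tcp [588.  -27.9  99.7] yaw 97.0 open 53.1 F [-0.   0.6 -2.6]
  rows 4 shift [-0.1 -0.1  1.1] twist [-0.0002 -0.0005 -0.0002] | total [-0.6 -0.5  4.3] [-0.001 -0.002 -0.001]
192 [[-25.3, -45.1, 121.1], [-24.4, -44.8, 122.0], [-4.2, 42.9, 126.4], [24.9, 50.4, 131.3], [26.7, 50.6, 131.5]]
```

```bash
python3 -m pendant '[{"translation":[-0.9,-0.2,0],"twist":[0,0,0],"grip":-1},{"translation":[-0.9,-0.2,0],"twist":[0,0,0],"grip":-1},{"translation":[-0.9,0,0],"twist":[0,0,0],"grip":-1},{"translation":[0,0,2],"twist":[0,0,0],"grip":-1},{"translation":[0,0,2],"twist":[0,0,0],"grip":-1},{"translation":[0,0,2],"twist":[0,0,0],"grip":-1},{"translation":[0,0,2],"twist":[0,0,0],"grip":-1},{"translation":[0,0,0],"twist":[0,0,0],"grip":-1},{"translation":[0,0,0],"twist":[0,0,0],"grip":-1},{"translation":[0,0,0],"twist":[0,0,0],"grip":-1}]'
python3 - <<'E'
from h import *
go(587.6,-28.5,95.4,97.05,4)
im,d,W,i=cam('top')
p=scal(W,(260,160,400,260),.116,.13); print(len(p),np.percentile(p,[0.5,2,50,98,99.5],axis=0).round(1).tolist())
E
```

```text
t: 36.8
tool_pos: [0.5891, -0.031, 0.0965]
orientation: [2.081, 2.353, 0.003]
force: [-0.2, 0.2, -4.2]
opening: 0.0527
t 36.8 tcp [589.1 -31.   96.5] yaw 97.0 open 52.7 F [-0.2  0.2 -4.2]
  rows 4 shift [ 0.7 -0.3  0.3] twist [ 0.0005 -0.0002 -0.0001] | total [ 2.7 -1.2  1.1] [ 0.002 -0.001 -0.   ]
190 [[-24.7, -48.4, 117.0], [-24.4, -47.8, 117.9], [-4.2, 39.9, 123.5], [25.1, 47.0, 128.5], [26.9, 47.3, 129.6]]
```

```bash
python3 -m pendant '[{"translation":[0.3,0,1.5],"twist":[0,0,0],"grip":-1},{"translation":[0,0,1.5],"twist":[0,0,0],"grip":-1},{"translation":[0,0,1],"twist":[0,0,0],"grip":-1},{"translation":[0,0,0],"twist":[0,0,0],"grip":0.6},{"translation":[0,0,0],"twist":[0,0,0],"grip":0.6},{"translation":[0,0,0],"twist":[0,0,0],"grip":0.6},{"translation":[0,0,-10],"twist":[0,0,0],"grip":0.6},{"translation":[0,0,-30],"twist":[0,0,0],"grip":0.6},{"translation":[0,0,-40],"twist":[0,0,0],"grip":0.6},{"translation":[0,0,0],"twist":[0,0,0],"grip":0.6}]'
python3 - <<'E'
from h import *
go(519.8,348.8,120,181,20)
im,d,W,i=cam('top')
p=scal(W,(260,160,400,260),.117,.131); print(len(p),np.percentile(p,[0.5,2,50,98,99.5],axis=0).round(1).tolist(),rect(W,(260,160,400,260),.117,.131))
print("c",rect(W,(130,220,180,280),.034,.05))
w=W[220:280,130:180].reshape(-1,3); w=w[(w[:,2]>.034)&(w[:,2]<.05)][:,:2]; m=w.mean(0); C=np.cov((w-m).T); e,v=np.linalg.eigh(C); print(m, np.degrees(np.arctan2(v[1,1],v[0,1])))
E
```

```text
t: 37.85
tool_pos: [0.589, -0.031, 0.1797]
orientation: [2.081, 2.353, 0.002]
force: [1.2, -0.5, 1.5]
opening: 0.0743
t 37.85 tcp [589.  -31.  179.7] yaw 97.0 open 74.3 F [ 1.2 -0.5  1.5]
  rows 20 shift [17.  12.6  3. ] twist [ 0.0001  0.     -0.0733] | total [385.3 -22.3  59.8] [ 1.000e-03  1.000e-03 -1.466e+00]
214 [[-24.2, -47.3, 117.5], [-23.8, -46.3, 118.4], [0.9, 38.9, 123.5], [26.6, 47.1, 128.2], [27.3, 47.4, 129.3]] (array([590.6, -28. ]), array([95.4, 52.1]), -80.6, 123.5, 214)
c (array([520.3, 348.5]), array([82.9, 47.3]), 1.5, 37.8, 740)
[0.51993015 0.34830439] -179.7499735030703
```

```bash
python3 -m pendant '[{"translation":[10,7.5,0],"twist":[0,0,-0.045],"grip":0.6},{"translation":[17.3,12.8,0],"twist":[0,0,-0.075],"grip":0.6},{"translation":[17.3,12.8,0],"twist":[0,0,-0.075],"grip":0.6},{"translation":[17.3,12.8,0],"twist":[0,0,-0.075],"grip":0.6},{"translation":[17.3,12.8,3],"twist":[0,0,-0.075],"grip":0.6},{"translation":[17.3,12.8,3],"twist":[0,0,-0.075],"grip":0.6},{"translation":[17.3,12.8,3],"twist":[0,0,-0.075],"grip":0.6},{"translation":[17.3,12.8,3],"twist":[0,0,-0.075],"grip":0.6},{"translation":[17.3,12.8,3],"twist":[0,0,-0.075],"grip":0.6},{"translation":[17.3,12.8,3],"twist":[0,0,-0.075],"grip":0.6}]'
python3 -m pendant '[{"translation":[17.3,12.8,4],"twist":[0,0,-0.075],"grip":0.6},{"translation":[17.3,12.8,4],"twist":[0,0,-0.075],"grip":0.6},{"translation":[17.3,12.8,4],"twist":[0,0,-0.075],"grip":0.6},{"translation":[17.3,12.8,4],"twist":[0,0,-0.075],"grip":0.6},{"translation":[17.3,12.8,4],"twist":[0,0,-0.075],"grip":0.6},{"translation":[17.3,12.8,4],"twist":[0,0,-0.075],"grip":0.6},{"translation":[16,11,4],"twist":[0,0,-0.07],"grip":0.6},{"translation":[10,7,0],"twist":[0,0,-0.05],"grip":0.6},{"translation":[0,0,0],"twist":[0,0,0],"grip":0.6},{"translation":[0,0,0],"twist":[0,0,0],"grip":0.6}]'
cat >> h.py <<'E'
def pca(W,box,zlo,zhi):
    a,b,c,e=box; w=W[b:e,a:c].reshape(-1,3); w=w[(w[:,2]>zlo)&(w[:,2]<zhi)][:,:2]*1000
    m=w.mean(0); e,v=np.linalg.eigh(np.cov((w-m).T)); return m.round(1),round(float(np.degrees(np.arctan2(v[1,1],v[0,1]))),1),len(w)
E
python3 - <<'E'
from h import *
go(520,348.4,50,180.2,6)
im,d,W,i=cam('top')
B=(265,180,400,260)
p=scal(W,B,.117,.131); print(len(p),np.percentile(p,[0.5,2,50,98,99.5],axis=0).round(1).tolist(),rect(W,B,.117,.131),pca(W,B,.117,.131))
print("mid",(scal(W,B,.117,.131).mean(0)).round(1))
p=scal(W,B,.079,.094);print("pan",np.percentile(p,[0.2,2,50,98,99.8],axis=0).round(1).tolist(),p.mean(0).round(1))
print("e",rect(W,(205,165,262,230),.034,.05),pca(W,(205,165,262,230),.034,.05))
E
```

```text
t: 38.9
tool_pos: [0.6199, 0.1794, 0.1461]
orientation: [-1.046, -2.945, 0.007]
force: [0.7, -1.5, 0.4]
opening: 0.0744
t: 39.9
tool_pos: [0.5268, 0.331, 0.102]
orientation: [-0.091, -3.101, 0.009]
force: [-0.6, -0.5, -0.1]
opening: 0.0744
t 39.9 tcp [526.8 331.  102. ] yaw 176.6 open 74.4 F [-0.6 -0.5 -0.1]
  rows 6 shift [1.  2.9 8.7] twist [-0.001  -0.0065 -0.0104] | total [ 5.8 17.4 52.2] [-0.006 -0.039 -0.062]
1229 [[-24.7, -47.9, 117.5], [-24.0, -46.6, 118.2], [1.2, -0.5, 123.2], [27.3, 45.5, 128.5], [28.2, 46.8, 129.8]] (array([589.8, -28.9]), array([96. , 54.5]), -83.1, 123.2, 1229) (array([589.1, -28.8]), 97.0, 1229)
mid [  1.4  -0.5 123.3]
pan [[-33.0, -96.0, 79.3], [-32.2, -93.9, 80.2], [-6.9, 3.1, 85.4], [32.2, 91.8, 91.3], [33.9, 93.7, 93.0]] [-4.4 -0.3 85.5]
e (array([641.1, 183. ]), array([54.3, 32.1]), 7.4, 37.8, 326) (array([640.7, 182.9]), -171.6, 326)
```

Tin b sits within about 1.5 mm of the pan's centre, square at 97.0°. Now tin c.

```bash
python3 -m pendant '[{"translation":[1,3,8],"twist":[-0.001,-0.007,-0.011],"grip":0.6},{"translation":[1,3,11],"twist":[-0.001,-0.007,-0.011],"grip":0.6},{"translation":[1,3,11],"twist":[-0.001,-0.007,-0.011],"grip":0.6},{"translation":[1,3,11],"twist":[-0.001,-0.007,-0.011],"grip":0.6},{"translation":[1,3,8],"twist":[-0.001,-0.007,-0.011],"grip":0.6},{"translation":[1,2.6,3],"twist":[-0.001,-0.005,-0.008],"grip":0.6},{"translation":[0,0,0],"twist":[0,0,0],"grip":0.6},{"translation":[0,0,0],"twist":[0,0,0],"grip":0.6},{"translation":[0,0,0],"twist":[0,0,0],"grip":0.6},{"translation":[0,0,0],"twist":[0,0,0],"grip":0.6}]'
python3 - <<'E'
from h import *
go(520,348.4,10,180.2,6)
E
```

```text
t: 40.95
tool_pos: [0.5209, 0.348, 0.0444]
orientation: [-0.008, 3.138, -0.0]
force: [0.5, -0.1, 0.6]
opening: 0.0744
t 40.95 tcp [520.9 348.   44.4] yaw -179.7 open 74.4 F [ 0.5 -0.1  0.6]
  rows 6 shift [0.2 0.1 5.7] twist [-0.      0.0006  0.0003] | total [ 1.   0.4 34.4] [-0.     0.004  0.002]
```

```bash
python3 -m pendant '[{"translation":[0.2,0,6],"twist":[0,0,0],"grip":0.6},{"translation":[0.2,0,6],"twist":[0,0,0],"grip":0.6},{"translation":[0.2,0,6],"twist":[0,0,0],"grip":0.6},{"translation":[0.2,0,6],"twist":[0,0,0],"grip":0.6},{"translation":[0.2,0,6],"twist":[0,0,0],"grip":0.6},{"translation":[0,0,2],"twist":[0,0,0],"grip":0.6},{"translation":[0,0,0],"twist":[0,0,0],"grip":0.6},{"translation":[0,0,0],"twist":[0,0,0],"grip":0.6},{"translation":[0,0,0],"twist":[0,0,0],"grip":0.6},{"translation":[0,0,0],"twist":[0,0,0],"grip":0.6}]'
python3 - <<'E'
from h import *
go(520,348.4,10,180.2,6)
E
python3 -m pendant '[{"translation":[0,0,0],"twist":[0,0,0],"grip":-1},{"translation":[0,0,0],"twist":[0,0,0],"grip":-1},{"translation":[0,0,0],"twist":[0,0,0],"grip":-1},{"translation":[0,0,0],"twist":[0,0,0],"grip":-1},{"translation":[0,0,0],"twist":[0,0,0],"grip":-1},{"translation":[0,0,0],"twist":[0,0,0],"grip":-1},{"translation":[0,0,-10],"twist":[0,0,0],"grip":-1},{"translation":[0,0,-30],"twist":[0,0,0],"grip":-1},{"translation":[0,0,-45],"twist":[0,0,0],"grip":-1},{"translation":[0,0,-45],"twist":[0,0,0],"grip":-1}]' 45
python3 - <<'E'
from h import *
go(587.6,-28.5,200,97.1,20)
E
```

```text
t: 41.95
tool_pos: [0.5205, 0.3479, 0.0099]
orientation: [-0.007, 3.137, 0.0]
force: [-1.1, 0.0, 0.1]
opening: 0.0742
t 41.95 tcp [520.5 347.9   9.9] yaw -179.7 open 74.2 F [-1.1  0.   0.1]
  rows 6 shift [ 0.1  0.1 -0. ] twist [0.     0.0007 0.0002] | total [ 0.5  0.5 -0.1] [0.    0.004 0.001]
t: 42.95
tool_pos: [0.5138, 0.3444, 0.1349]
orientation: [0.007, -3.13, 0.014]
force: [1.2, 0.6, -1.8]
opening: 0.046
t 42.95 tcp [513.8 344.4 134.9] yaw -179.8 open 46.0 F [ 1.2  0.6 -1.8]
  rows 20 shift [-16.  -13.3  -3.3] twist [-0.0008 -0.0002  0.0726] | total [ -71.4 -373.7  -62.7] [-0.016 -0.003  1.451]
```

```bash
python3 -m pendant '[{"translation":[-10,-8,-12],"twist":[-0.001,0,0.045],"grip":-1},{"translation":[-16.5,-13.6,-12],"twist":[-0.001,0,0.075],"grip":-1},{"translation":[-16.5,-13.6,-12],"twist":[-0.001,0,0.075],"grip":-1},{"translation":[-16.5,-13.6,-12],"twist":[-0.001,0,0.075],"grip":-1},{"translation":[-16.5,-13.6,-10],"twist":[-0.001,0,0.075],"grip":-1},{"translation":[-16.5,-13.6,-5],"twist":[-0.001,0,0.075],"grip":-1},{"translation":[-16.5,-13.6,0],"twist":[-0.001,0,0.075],"grip":-1},{"translation":[-16.5,-13.6,0],"twist":[-0.001,0,0.075],"grip":-1},{"translation":[-16.5,-13.6,0],"twist":[-0.001,0,0.075],"grip":-1},{"translation":[-16.5,-13.6,0],"twist":[-0.001,0,0.075],"grip":-1}]'
python3 -m pendant '[{"translation":[-16.5,-13.6,0],"twist":[-0.001,0,0.075],"grip":-1},{"translation":[-16.5,-13.6,0],"twist":[-0.001,0,0.075],"grip":-1},{"translation":[-16.5,-13.6,0],"twist":[-0.001,0,0.075],"grip":-1},{"translation":[-16.5,-13.6,0],"twist":[-0.001,0,0.075],"grip":-1},{"translation":[-16.5,-13.6,0],"twist":[-0.001,0,0.075],"grip":-1},{"translation":[-16,-13,0],"twist":[-0.001,0,0.075],"grip":-1},{"translation":[-12,-10,0],"twist":[-0.001,0,0.06],"grip":-1},{"translation":[-6,-5,0],"twist":[0,0,0.03],"grip":-1},{"translation":[0,0,0],"twist":[0,0,0],"grip":-1},{"translation":[0,0,0],"twist":[0,0,0],"grip":-1}]'
python3 - <<'E'
from h import *
go(588.5,-28.5,160,97.05,6)
E
```

```text
t: 43.95
tool_pos: [0.6252, 0.1666, 0.2044]
orientation: [-1.153, -2.918, -0.003]
force: [0.7, -0.9, -2.7]
opening: 0.0455
t: 44.95
tool_pos: [0.604, 0.004, 0.194]
orientation: [-1.937, -2.458, 0.005]
force: [-0.3, 1.1, -2.4]
opening: 0.0457
t 44.95 tcp [604.   4. 194.] yaw 103.5 open 45.7 F [-0.3  1.1 -2.4]
  rows 6 shift [-4.9 -3.5  5.7] twist [-0.0017 -0.0012  0.0188] | total [-28.2 -22.3  34.1] [-0.01  -0.007  0.113]
```

```bash
python3 -m pendant '[{"translation":[-4,-3,3],"twist":[-0.001,-0.001,0.015],"grip":-1},{"translation":[-5.2,-3.8,7],"twist":[-0.002,-0.001,0.02],"grip":-1},{"translation":[-5.2,-3.8,7],"twist":[-0.002,-0.001,0.02],"grip":-1},{"translation":[-5.2,-3.8,7],"twist":[-0.002,-0.001,0.02],"grip":-1},{"translation":[-5.2,-3.8,5],"twist":[-0.002,-0.001,0.02],"grip":-1},{"translation":[-4,-3,3],"twist":[-0.001,-0.001,0.015],"grip":-1},{"translation":[0,0,0],"twist":[0,0,0],"grip":-1},{"translation":[0,0,0],"twist":[0,0,0],"grip":-1},{"translation":[0,0,0],"twist":[0,0,0],"grip":-1},{"translation":[0,0,0],"twist":[0,0,0],"grip":-1}]'
python3 - <<'E'
from h import *
go(588.5,-28.5,142,97.05,4)
im,d,W,i=cam('top'); B=(255,160,400,260)
p=scal(W,B,.165+.010,.205); print(len(p),np.percentile(p,[0.5,2,50,98,99.5],axis=0).round(1).tolist())
E
```

```text
t: 45.95
tool_pos: [0.587, -0.0287, 0.1583]
orientation: [-2.083, -2.35, -0.001]
force: [-0.4, 0.8, -2.2]
opening: 0.0457
t 45.95 tcp [587.  -28.7 158.3] yaw 96.9 open 45.7 F [-0.4  0.8 -2.2]
  rows 4 shift [-0.   0.4  4.1] twist [-0.0001 -0.0003 -0.0006] | total [-0.   1.5 16.3] [-0.001 -0.001 -0.002]
82 [[-23.2, 35.6, 176.5], [-22.5, 35.8, 178.7], [-3.4, 39.2, 185.2], [19.3, 42.4, 189.1], [20.6, 42.6, 189.8]]
```

```bash
python3 -m pendant '[{"translation":[-0.5,0.6,3],"twist":[0,0,0],"grip":-1},{"translation":[-0.5,0.6,3],"twist":[0,0,0],"grip":-1},{"translation":[-0.4,0.5,3],"twist":[0,0,0],"grip":-1},{"translation":[0,0,3],"twist":[0,0,0],"grip":-1},{"translation":[0,0,3],"twist":[0,0,0],"grip":-1},{"translation":[0,0,3],"twist":[0,0,0],"grip":-1},{"translation":[0,0,1.5],"twist":[0,0,0],"grip":-1},{"translation":[0,0,0],"twist":[0,0,0],"grip":-1},{"translation":[0,0,0],"twist":[0,0,0],"grip":-1},{"translation":[0,0,0],"twist":[0,0,0],"grip":-1}]'
python3 - <<'E'
from h import *
go(588.5,-29.5,134,97.05,4)
im,d,W,i=cam('top'); B=(255,160,400,260)
p=scal(W,B,.155,.180); print(len(p),np.percentile(p,[0.5,2,50,98,99.5],axis=0).round(1).tolist())
E
```

```text
t: 47.0
tool_pos: [0.5892, -0.0295, 0.137]
orientation: [-2.082, -2.351, -0.001]
force: [-0.0, 0.4, -2.2]
opening: 0.0457
t 47.0 tcp [589.2 -29.5 137. ] yaw 97.0 open 45.7 F [-0.   0.4 -2.2]
  rows 4 shift [ 0.  -0.2  0.7] twist [-0.0001 -0.0004 -0.0004] | total [ 0.1 -0.7  3. ] [-0.001 -0.001 -0.002]
79 [[-21.4, 34.3, 156.7], [-20.2, 34.6, 157.9], [0.8, 38.2, 163.0], [22.3, 41.5, 167.0], [23.3, 41.6, 168.5]]
```

```bash
python3 -m pendant '[{"translation":[-0.3,-0.3,1.5],"twist":[0,0,0],"grip":-1},{"translation":[0,0,1.5],"twist":[0,0,0],"grip":-1},{"translation":[0,0,1],"twist":[0,0,0],"grip":-1},{"translation":[0,0,1],"twist":[0,0,0],"grip":-1},{"translation":[0,0,0],"twist":[0,0,0],"grip":-1},{"translation":[0,0,0],"twist":[0,0,0],"grip":-1},{"translation":[0,0,0],"twist":[0,0,0],"grip":-1},{"translation":[0,0,0],"twist":[0,0,0],"grip":-1},{"translation":[0,0,0],"twist":[0,0,0],"grip":-1},{"translation":[0,0,0],"twist":[0,0,0],"grip":-1}]'
python3 -c "
from h import *
go(588.5,-29.5,134,97.05,4)"
```

```text
t: 48.05
tool_pos: [0.59, -0.0299, 0.135]
orientation: [2.082, 2.351, 0.003]
force: [-0.6, 0.1, -0.0]
opening: 0.0458
t 48.05 tcp [590.  -29.9 135. ] yaw 97.0 open 45.8 F [-0.6  0.1 -0. ]
  rows 4 shift [ 0.1 -0.3  0.3] twist [ 0.0006 -0.0001 -0.0004] | total [ 0.6 -1.4  1. ] [ 0.002 -0.001 -0.002]
```

```bash
python3 -m pendant '[{"translation":[0,0,1],"twist":[0,0,0],"grip":-1},{"translation":[0,0,0],"twist":[0,0,0],"grip":0.45},{"translation":[0,0,0],"twist":[0,0,0],"grip":0.45},{"translation":[0,0,0],"twist":[0,0,0],"grip":0.45},{"translation":[0,0,-10],"twist":[0,0,0],"grip":0.45},{"translation":[0,0,-25],"twist":[0,0,0],"grip":0.45},{"translation":[0,0,-40],"twist":[0,0,0],"grip":0.45},{"translation":[0,0,-10],"twist":[0,0,0],"grip":0.45},{"translation":[0,0,0],"twist":[0,0,0],"grip":0.45},{"translation":[0,0,0],"twist":[0,0,0],"grip":0.45}]'
python3 - <<'E'
from h import *
im,d,W,i=cam('top')
print("e",rect(W,(190,150,270,245),.034,.05),pca(W,(190,150,270,245),.034,.05))
go(641,182.8,130,188,16)
E
```

```text
t: 49.05
tool_pos: [0.59, -0.0301, 0.2244]
orientation: [2.081, 2.35, 0.005]
force: [-0.4, 0.4, -0.0]
opening: 0.0673
e (array([641.2, 183.2]), array([54.3, 32.1]), 8.4, 37.7, 330) (array([640.8, 182.8]), -171.8, 330)
t 49.1 tcp [589.8 -30.  224. ] yaw 97.0 open 67.5 F [-0.1 -0.2 -0.6]
  rows 16 shift [ 6.9 13.6  5.9] twist [ 0.0002  0.0001 -0.0993] | total [205.   76.3  94.3] [ 0.003  0.002 -1.589]
```

```bash
python3 -m pendant '[{"translation":[4,8,0],"twist":[0,0,-0.06],"grip":0.3},{"translation":[7,13.8,0],"twist":[0,0,-0.1],"grip":0.3},{"translation":[7,13.8,0],"twist":[0,0,-0.1],"grip":0.3},{"translation":[7,13.8,0],"twist":[0,0,-0.1],"grip":0.3},{"translation":[7,13.8,0],"twist":[0,0,-0.1],"grip":0.3},{"translation":[7,13.8,5],"twist":[0,0,-0.1],"grip":0.3},{"translation":[7,13.8,10],"twist":[0,0,-0.1],"grip":0.3},{"translation":[7,13.8,10],"twist":[0,0,-0.1],"grip":0.3},{"translation":[7,13.8,10],"twist":[0,0,-0.1],"grip":0.3},{"translation":[7,13.8,10],"twist":[0,0,-0.1],"grip":0.3}]'
python3 -m pendant '[{"translation":[7,13.8,10],"twist":[0,0,-0.1],"grip":0.3},{"translation":[7,13.8,10],"twist":[0,0,-0.1],"grip":0.3},{"translation":[7,13.8,10],"twist":[0,0,-0.1],"grip":0.3},{"translation":[7,13.8,10],"twist":[0,0,-0.1],"grip":0.3},{"translation":[7,13.8,5],"twist":[0,0,-0.1],"grip":0.3},{"translation":[6,12,3],"twist":[0,0,-0.09],"grip":0.3},{"translation":[3,6,0],"twist":[0,0,-0.04],"grip":0.3},{"translation":[0,0,0],"twist":[0,0,0],"grip":0.3},{"translation":[0,0,0],"twist":[0,0,0],"grip":0.3},{"translation":[0,0,0],"twist":[0,0,0],"grip":0.3}]'
python3 - <<'E'
from h import *
im,d,W,i=cam('side')
p=W[270:325,200:250].reshape(-1,3); print("side e",rect(W,(195,270,255,325),.034,.05))
go(641,182.8,50,188.2,6)
im,d,W,i=cam('top'); B=(265,170,400,260)
p=scal(W,B,.155,.171); print(len(p),np.percentile(p,[0.5,2,50,98,99.5],axis=0).round(1).tolist(),rect(W,B,.155,.171),pca(W,B,.155,.171))
E
```

```text
t: 50.1
tool_pos: [0.6575, 0.0946, 0.1605]
orientation: [-0.707, -3.042, 0.006]
force: [0.1, -0.1, 0.5]
opening: 0.0605
t: 51.1
tool_pos: [0.6154, 0.1898, 0.0892]
orientation: [0.314, -3.076, -0.001]
force: [-0.1, -0.4, -0.6]
opening: 0.0603
side e (array([640.4, 185.3]), array([56.8, 32.3]), 8.8, 37.5, 276)
t 51.15 tcp [615.4 189.7  89.2] yaw -168.3 open 60.3 F [-0.6  0.3  0. ]
  rows 6 shift [-4.2 -1.9  6.4] twist [ 0.0007 -0.0082  0.01  ] | total [-25.6 -12.1  37.9] [ 0.004 -0.049  0.06 ]
971 [[-20.1, -40.2, 155.5], [-19.7, -39.0, 156.3], [2.1, 0.3, 161.5], [25.0, 39.4, 166.3], [25.6, 40.7, 167.8]] (array([590.3, -27.9]), array([81.9, 46.6]), -82.8, 161.5, 971) (array([589.8, -27.9]), 96.8, 971)
```

Tin c is square (96.8°) and about 2 mm off centre, which is acceptable. Tin e hasn't moved, so I'll line up with it.

```bash
python3 -m pendant '[{"translation":[-4.3,-2,4],"twist":[0.001,-0.008,0.01],"grip":0.3},{"translation":[-4.3,-2,7],"twist":[0.001,-0.008,0.01],"grip":0.3},{"translation":[-4.3,-2,8],"twist":[0.001,-0.008,0.01],"grip":0.3},{"translation":[-4.3,-2,8],"twist":[0.001,-0.008,0.01],"grip":0.3},{"translation":[-4.3,-2,7],"twist":[0,-0.008,0.01],"grip":0.3},{"translation":[-4.1,-2,4],"twist":[0,-0.008,0.01],"grip":0.3},{"translation":[0,0,0],"twist":[0,0,0],"grip":0.3},{"translation":[0,0,0],"twist":[0,0,0],"grip":0.3},{"translation":[0,0,0],"twist":[0,0,0],"grip":0.3},{"translation":[0,0,0],"twist":[0,0,0],"grip":0.3}]'
python3 - <<'E'
from h import *
im,d,W,i=cam('side'); print("side e",rect(W,(195,270,255,325),.034,.05))
go(641,182.9,10,188.2,6)
E
```

```text
t: 52.2
tool_pos: [0.6451, 0.1802, 0.0472]
orientation: [-0.212, 3.13, -0.0]
force: [0.8, -0.4, 0.9]
opening: 0.0608
side e (array([637.8, 179.5]), array([67.8, 52.3]), -62.0, 37.7, 259)
t 52.25 tcp [645.1 180.3  47.2] yaw -172.3 open 60.7 F [ 0.1 -0.5  0.6]
  rows 6 shift [0.6 0.5 6.2] twist [-0.0001  0.0007 -0.0013] | total [ 3.9  3.2 37.2] [-0.     0.004 -0.008]
```

```bash
python3 -m pendant '[{"translation":[1,0.8,3],"twist":[0,0.001,-0.002],"grip":0.3},{"translation":[1,0.8,6],"twist":[0,0.001,-0.002],"grip":0.3},{"translation":[1,0.8,6],"twist":[0,0.001,-0.002],"grip":0.3},{"translation":[0.8,0.7,6],"twist":[0,0.001,-0.002],"grip":0.3},{"translation":[0,0,6],"twist":[0,0,0],"grip":0.3},{"translation":[0,0,6],"twist":[0,0,0],"grip":0.3},{"translation":[0,0,3],"twist":[0,0,0],"grip":0.3},{"translation":[0,0,0],"twist":[0,0,0],"grip":0.3},{"translation":[0,0,0],"twist":[0,0,0],"grip":0.3},{"translation":[0,0,0],"twist":[0,0,0],"grip":0.3}]'
python3 - <<'E'
from h import *
go(641,182.9,10,188.2,6)
E
```

```text
t: 53.25
tool_pos: [0.6402, 0.1832, 0.0076]
orientation: [0.226, -3.133, 0.001]
force: [0.1, 0.7, -0.1]
opening: 0.0607
t 53.25 tcp [640.2 183.2   7.6] yaw -171.7 open 60.7 F [ 0.1  0.7 -0.1]
  rows 6 shift [-0.1 -0.1 -0.4] twist [-0.0001 -0.0001  0.0002] | total [-0.8 -0.4 -2.4] [-0.    -0.001  0.001]
```

```bash
python3 -m pendant '[{"translation":[-0.6,0,-2.4],"twist":[0,0,0],"grip":0.3},{"translation":[0,0,0],"twist":[0,0,0],"grip":-1},{"translation":[0,0,0],"twist":[0,0,0],"grip":-1},{"translation":[0,0,0],"twist":[0,0,0],"grip":-1},{"translation":[0,0,0],"twist":[0,0,0],"grip":-1},{"translation":[0,0,0],"twist":[0,0,0],"grip":-1},{"translation":[0,0,0],"twist":[0,0,0],"grip":-1},{"translation":[0,0,0],"twist":[0,0,0],"grip":-1},{"translation":[0,0,0],"twist":[0,0,0],"grip":-1},{"translation":[0,0,0],"twist":[0,0,0],"grip":-1}]' 45
python3 -m pendant '[{"translation":[0,0,-10],"twist":[0,0,0],"grip":-1},{"translation":[0,0,-30],"twist":[0,0,0],"grip":-1},{"translation":[0,0,-40],"twist":[0,0,0],"grip":-1},{"translation":[0,0,-40],"twist":[0,0,0],"grip":-1},{"translation":[0,0,-40],"twist":[0,0,0],"grip":-1},{"translation":[0,0,-40],"twist":[0,0,0],"grip":-1},{"translation":[0,0,-20],"twist":[0,0,0],"grip":-1},{"translation":[0,0,0],"twist":[0,0,0],"grip":-1},{"translation":[0,0,0],"twist":[0,0,0],"grip":-1},{"translation":[0,0,0],"twist":[0,0,0],"grip":-1}]'
python3 - <<'E'
from h import *
go(588.6,-28.5,215,97.05,16)
E
```

```text
t: 54.25
tool_pos: [0.642, 0.1834, 0.0118]
orientation: [-0.226, 3.132, -0.0]
force: [-0.8, -0.9, 1.0]
opening: 0.0318
t: 55.25
tool_pos: [0.6387, 0.183, 0.241]
orientation: [0.226, -3.13, 0.001]
force: [0.2, 0.3, -2.1]
opening: 0.0317
t 55.25 tcp [638.7 183.  241. ] yaw -171.7 open 31.7 F [ 0.2  0.3 -2.1]
  rows 16 shift [ -5.5 -14.1   1.6] twist [-0.0002 -0.0001  0.0995] | total [  79.9 -202.1   26.4] [-0.003 -0.002  1.592]
```

```bash
python3 -m pendant '[{"translation":[-3,-8,0],"twist":[0,0,0.06],"grip":-1},{"translation":[-5.5,-14.1,0],"twist":[0,0,0.1],"grip":-1},{"translation":[-5.5,-14.1,0],"twist":[0,0,0.1],"grip":-1},{"translation":[-5.5,-14.1,0],"twist":[0,0,0.1],"grip":-1},{"translation":[-5.5,-14.1,0],"twist":[0,0,0.1],"grip":-1},{"translation":[-5.5,-14.1,0],"twist":[0,0,0.1],"grip":-1},{"translation":[-5.5,-14.1,0],"twist":[0,0,0.1],"grip":-1},{"translation":[-5.5,-14.1,0],"twist":[0,0,0.1],"grip":-1},{"translation":[-5.5,-14.1,0],"twist":[0,0,0.1],"grip":-1},{"translation":[-5.5,-14.1,0],"twist":[0,0,0.1],"grip":-1}]'
python3 -m pendant '[{"translation":[-5.5,-14.1,0],"twist":[0,0,0.1],"grip":-1},{"translation":[-5.5,-14.1,0],"twist":[0,0,0.1],"grip":-1},{"translation":[-5.5,-14.1,0],"twist":[0,0,0.1],"grip":-1},{"translation":[-5.5,-14.1,0],"twist":[0,0,0.1],"grip":-1},{"translation":[-5.5,-14.1,0],"twist":[0,0,0.1],"grip":-1},{"translation":[-5,-12,0],"twist":[0,0,0.08],"grip":-1},{"translation":[-2,-5,0],"twist":[0,0,0.04],"grip":-1},{"translation":[0,0,0],"twist":[0,0,0],"grip":-1},{"translation":[0,0,0],"twist":[0,0,0],"grip":-1},{"translation":[0,0,0],"twist":[0,0,0],"grip":-1}]'
python3 - <<'E'
from h import *
go(588.6,-28.5,205,97.05,6)
E
```

```text
t: 56.25
tool_pos: [0.6373, 0.0406, 0.2132]
orientation: [-1.278, -2.828, 0.033]
force: [0.9, 0.8, -0.9]
opening: 0.0316
t: 57.25
tool_pos: [0.5594, -0.031, 0.1925]
orientation: [-2.1, -2.255, 0.085]
force: [-0.3, 0.7, -0.7]
opening: 0.0318
t 57.25 tcp [559.4 -31.  192.5] yaw 94.1 open 31.8 F [-0.3  0.7 -0.7]
  rows 6 shift [-0.   4.8 -2.3] twist [-0.0134 -0.0013 -0.0086] | total [  0.5  28.2 -14.8] [-0.08  -0.008 -0.051]
```

```bash
python3 -m pendant '[{"translation":[0,3,-5],"twist":[-0.014,-0.001,-0.009],"grip":-1},{"translation":[0,5.5,-4],"twist":[-0.014,-0.001,-0.009],"grip":-1},{"translation":[0,5.5,-3],"twist":[-0.014,-0.001,-0.009],"grip":-1},{"translation":[0,5.5,0],"twist":[-0.014,-0.001,-0.009],"grip":-1},{"translation":[0,5,0],"twist":[-0.014,-0.001,-0.009],"grip":-1},{"translation":[0,3,0],"twist":[-0.01,-0.001,-0.006],"grip":-1},{"translation":[0,0,0],"twist":[0,0,0],"grip":-1},{"translation":[0,0,0],"twist":[0,0,0],"grip":-1},{"translation":[0,0,0],"twist":[0,0,0],"grip":-1},{"translation":[0,0,0],"twist":[0,0,0],"grip":-1}]'
python3 - <<'E'
from h import *
go(588.6,-28.5,182,97.05,4)
im,d,W,i=cam('top'); B=(255,160,400,260)
z=robot.read_state()["tool_pos"][2]+.026
p=scal(W,B,z-.008,z+.008); print(len(p),np.percentile(p,[0.5,2,50,98,99.5],axis=0).round(1).tolist())
im,d,W,i=cam('side'); save('s8',im,(240,130,400,280),4)
E
```

```text
t: 58.25
tool_pos: [0.5909, -0.0271, 0.2039]
orientation: [2.069, 2.359, 0.01]
force: [-0.3, -1.0, -1.3]
opening: 0.0316
t 58.25 tcp [590.9 -27.1 203.9] yaw 97.5 open 31.6 F [-0.3 -1.  -1.3]
  rows 4 shift [-0.3 -0.6  5.5] twist [ 0.0018 -0.0003  0.0019] | total [-1.1 -2.7 21.9] [ 0.007 -0.001  0.007]Traceback (most recent call last):
  File "<stdin>", line 5, in <module>
    return _quantile_unchecked(
        a, q, axis, out, overwrite_input, method, keepdims, weights)
    return _ureduce(a,
                    func=_quantile_ureduce_func,
    ...<5 lines>...
                    overwrite_input=overwrite_input,
                    method=method)
    r = func(a, **kwargs)
    result = _quantile(arr,
                       quantiles=q,
    ...<2 lines>...
                       out=out,
                       weights=wgt)
    slices_having_nans = np.isnan(arr[-1, ...])
                                  ~~~^^^^^^^^^
IndexError: index -1 is out of bounds for axis 0 with size 0
```

```bash
python3 -m pendant '[{"translation":[-0.3,-0.7,4],"twist":[0.002,0,0.002],"grip":-1},{"translation":[-0.3,-0.7,5],"twist":[0.002,0,0.002],"grip":-1},{"translation":[-0.3,-0.7,5],"twist":[0.002,0,0.002],"grip":-1},{"translation":[-0.3,-0.6,4],"twist":[0.001,0,0.001],"grip":-1},{"translation":[0,0,2],"twist":[0,0,0],"grip":-1},{"translation":[0,0,0],"twist":[0,0,0],"grip":-1},{"translation":[0,0,0],"twist":[0,0,0],"grip":-1},{"translation":[0,0,0],"twist":[0,0,0],"grip":-1},{"translation":[0,0,0],"twist":[0,0,0],"grip":-1},{"translation":[0,0,0],"twist":[0,0,0],"grip":-1}]'
python3 - <<'E'
from h import *
go(588.6,-28.5,174,97.05,4)
im,d,W,i=cam('side'); save('s8',im,(240,110,400,260),4)
B=(240,110,400,260); z0=robot.read_state()["tool_pos"][2]
for n,a,b in(("e side",z0-.008,z0+.018),("c side",.13,.158)):
    p=scal(W,B,a,b); p=p[(abs(p[:,0])<60)]; h,e=np.histogram(p[:,1],bins=np.arange(-60,70,4)); print(n,len(p),np.percentile(p,[0.5,2,50,98,99.5],axis=0).round(1).tolist()); print(dict(zip(e.tolist(),h.tolist())))
E
```

```text
t: 59.3
tool_pos: [0.5879, -0.0288, 0.1816]
orientation: [-2.08, -2.352, 0.0]
force: [0.1, 0.0, -0.3]
opening: 0.0318
t 59.3 tcp [587.9 -28.8 181.6] yaw 97.0 open 31.8 F [ 0.1  0.  -0.3]
  rows 4 shift [0.1 0.2 1.9] twist [-0.0004 -0.0004 -0.0001] | total [0.2 0.7 7.6] [-0.002 -0.002 -0.   ]
e side 259 [[-30.6, -14.9, 173.7], [-29.9, -4.3, 174.0], [-12.3, 25.1, 188.1], [14.7, 29.6, 199.1], [29.5, 30.2, 199.4]]
{-60: 0, -56: 0, -52: 0, -48: 0, -44: 0, -40: 0, -36: 0, -32: 0, -28: 0, -24: 0, -20: 2, -16: 0, -12: 2, -8: 3, -4: 6, 0: 6, 4: 23, 8: 42, 12: 11, 16: 13, 20: 9, 24: 98, 28: 44, 32: 0, 36: 0, 40: 0, 44: 0, 48: 0, 52: 0, 56: 0, 60: 0, 64: 0}
c side 420 [[-21.9, -37.7, 130.1], [-21.3, -35.9, 130.3], [-17.9, 37.0, 143.9], [21.5, 43.3, 157.5], [24.0, 44.2, 157.8]]
{-60: 0, -56: 0, -52: 0, -48: 0, -44: 1, -40: 7, -36: 11, -32: 12, -28: 9, -24: 11, -20: 9, -16: 9, -12: 13, -8: 9, -4: 12, 0: 13, 4: 12, 8: 11, 12: 13, 16: 11, 20: 10, 24: 10, 28: 13, 32: 12, 36: 93, 40: 116, 44: 3, 48: 0, 52: 0, 56: 0, 60: 0, 64: 0}
```

View pics/s8.png

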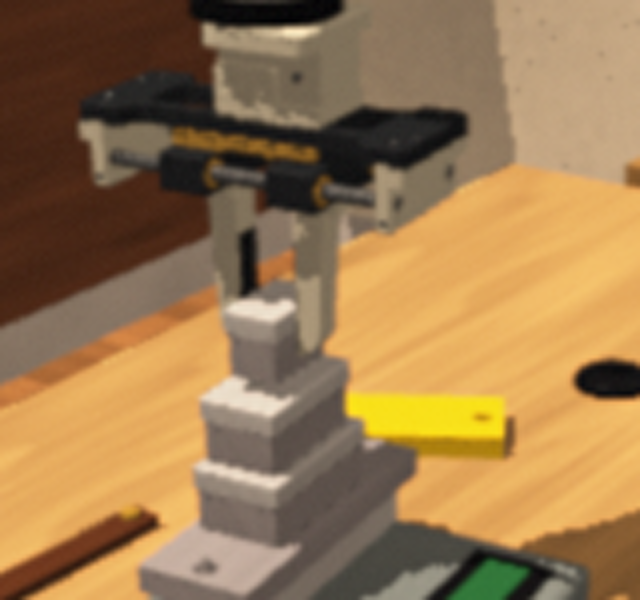

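Tin e is upright and centred over the column (crop (265,330)). I'll lower it to contact.

```bash
python3 -m pendant '[{"translation":[0.2,0.4,2],"twist":[0,0,0],"grip":-1},{"translation":[0,0.3,2],"twist":[0,0,0],"grip":-1},{"translation":[0,0.2,2],"twist":[0,0,0],"grip":-1},{"translation":[0,0,1.5],"twist":[0,0,0],"grip":-1},{"translation":[0,0,1],"twist":[0,0,0],"grip":-1},{"translation":[0,0,1],"twist":[0,0,0],"grip":-1},{"translation":[0,0,0],"twist":[0,0,0],"grip":-1},{"translation":[0,0,0],"twist":[0,0,0],"grip":-1},{"translation":[0,0,0],"twist":[0,0,0],"grip":-1},{"translation":[0,0,0],"twist":[0,0,0],"grip":-1}]'
python3 -c "
from h import *
go(589,-28.5,174,97.05,4)
im,d,W,i=cam('side'); p=W[175:205,292:318].reshape(-1,3); print(np.nanpercentile(p[:,2],[50,90,97]))
"
```

```text
t: 60.35
tool_pos: [0.5896, -0.0284, 0.1738]
orientation: [-2.081, -2.354, -0.002]
force: [-0.4, -0.3, 1.8]
opening: 0.0318
t 60.35 tcp [589.6 -28.4 173.8] yaw 97.0 open 31.8 F [-0.4 -0.3  1.8]
  rows 4 shift [-0.  -0.2 -0.1] twist [ 0.0002 -0.0002 -0.    ] | total [-0.  -0.6 -0.2] [ 0.001 -0.001 -0.   ]
[0.19392889 0.2176207  0.22599134]
```

```bash
python3 -m pendant '[{"translation":[0,0,0.5],"twist":[0,0,0],"grip":-1},{"translation":[0,0,0],"twist":[0,0,0],"grip":0.1},{"translation":[0,0,0],"twist":[0,0,0],"grip":0.1},{"translation":[0,0,0],"twist":[0,0,0],"grip":0.1},{"translation":[0,0,-10],"twist":[0,0,0],"grip":0.1},{"translation":[0,0,-25],"twist":[0,0,0],"grip":0.1},{"translation":[0,0,-40],"twist":[0,0,0],"grip":0.1},{"translation":[0,0,-10],"twist":[0,0,0],"grip":0.1},{"translation":[0,0,0],"twist":[0,0,0],"grip":0.1},{"translation":[0,0,0],"twist":[0,0,0],"grip":0.1}]'
python3 -c "
from h import *
go(467.6,5,250,187,15)"
```

```text
t: 61.4
tool_pos: [0.5891, -0.0285, 0.2623]
orientation: [-2.08, -2.353, -0.001]
force: [-0.1, 0.2, -0.3]
opening: 0.0512
t 61.4 tcp [589.1 -28.5 262.3] yaw 97.0 open 51.2 F [-0.1  0.2 -0.3]
  rows 15 shift [ 8.4 -4.   0.8] twist [ 1.000e-04 -1.000e-04 -1.047e-01] | total [  48.1 -116.5   12.3] [ 1.00e-03 -1.00e-03 -1.57e+00]
```

```bash
python3 -m pendant '[{"translation":[5,-2,-3],"twist":[0,0,-0.06],"grip":0.1},{"translation":[8.5,-4,-3],"twist":[0,0,-0.105],"grip":0.1},{"translation":[8.5,-4,-3],"twist":[0,0,-0.105],"grip":0.1},{"translation":[8.5,-4,-2],"twist":[0,0,-0.105],"grip":0.1},{"translation":[8.5,-4,-2],"twist":[0,0,-0.105],"grip":-1},{"translation":[8.5,-4,0],"twist":[0,0,-0.105],"grip":-1},{"translation":[8.5,-4,0],"twist":[0,0,-0.105],"grip":-1},{"translation":[8.5,-4,0],"twist":[0,0,-0.105],"grip":-1},{"translation":[8.5,-4,0],"twist":[0,0,-0.105],"grip":-1},{"translation":[8.5,-4,0],"twist":[0,0,-0.105],"grip":-1}]'
python3 -m pendant '[{"translation":[8.5,-4,0],"twist":[0,0,-0.105],"grip":-1},{"translation":[8.5,-4,0],"twist":[0,0,-0.105],"grip":-1},{"translation":[8.5,-4,0],"twist":[0,0,-0.105],"grip":-1},{"translation":[8.5,-4,0],"twist":[0,0,-0.105],"grip":-1},{"translation":[7.5,-3.5,0],"twist":[0,0,-0.09],"grip":-1},{"translation":[4,-2,0],"twist":[0,0,-0.05],"grip":-1},{"translation":[0,0,0],"twist":[0,0,0],"grip":-1},{"translation":[0,0,0],"twist":[0,0,0],"grip":-1},{"translation":[0,0,0],"twist":[0,0,0],"grip":-1},{"translation":[0,0,0],"twist":[0,0,0],"grip":-1}]'
python3 - <<'E'
from h import *
go(467.6,5,100,187,8)
im,d,W,i=cam('top'); B=(255,150,400,260)
for n,lo,hi in(("e",.193,.208),("c",.155,.170),("b",.117,.131)):
    print(n,rect(W,B,lo,hi),pca(W,B,lo,hi),scal(W,B,lo,hi).mean(0).round(1))
save('t9',im,(250,130,410,250),5)
E
```

```text
t: 62.4
tool_pos: [0.5072, 0.018, 0.2594]
orientation: [-0.627, -3.055, 0.003]
force: [0.5, -0.3, 0.3]
opening: 0.0076
t: 63.4
tool_pos: [0.4511, 0.0051, 0.2469]
orientation: [0.277, -3.087, -0.014]
force: [-0.2, 0.3, -0.1]
opening: 0.001
t 63.4 tcp [451.1   5.1 246.9] yaw -169.7 open 1.0 F [-0.2  0.3 -0.1]
  rows 8 shift [-2.5 -0.4 18.3] twist [ 0.0014 -0.0052  0.0071] | total [-22.2  -4.9 146.1] [ 0.011 -0.042  0.057]
e (array([605.3, -42.9]), array([18.8,  4.5]), -78.1, 199.7, 15) (array([606.3, -44.6]), 92.4, 15) [ 16.6 -18.2 199.6]
c (array([594.7, -55.5]), array([47.2,  9.4]), -7.2, 162.2, 38) (array([599.8, -58.7]), 177.4, 38) [  8.4 -31.5 162.3]
b (array([569.2, -56.9]), array([6. , 0.8]), -17.5, 122.9, 3) (array([569.4, -56.9]), 161.8, 3) [-21.6 -25.9 123.2]
```

View pics/t9.png

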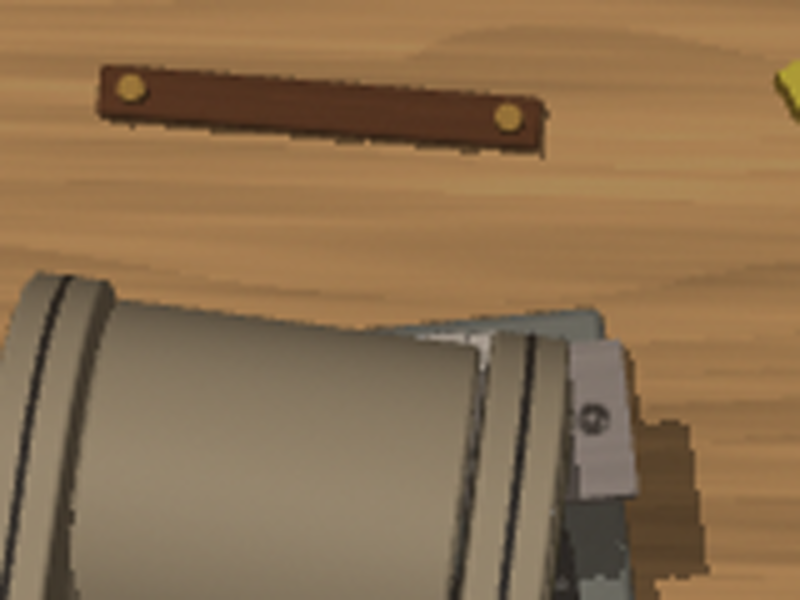

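The arm hides the column from above, with a wrist link over it. I'll check the clearance from the side before descending.

```bash
python3 - <<'E'
from h import *
im,d,W,i=cam('side'); save('s10',im,(200,0,520,300),2.4)
im,d,W,i=cam('top')
w=W.reshape(-1,3); p=w[:,:2]*1000-SEAT; X=np.c_[p@EX,p@EY,w[:,2]*1000]
m=(X[:,2]>215)
for x0 in range(-160,121,20):
    k=m&(abs(X[:,0]-x0)<10)&(abs(X[:,1])<120); print(x0,k.sum(),np.nanpercentile(X[k,2],[2,50,98]).round() if k.any() else '')
print(robot.read_state()["q"].round(3))
E
```

```text
-160 2539 [347. 636. 674.]
-140 2627 [372. 662. 674.]
-120 2221 [372. 669. 675.]
-100 1937 [373. 667. 675.]
-80 1184 [639. 658. 672.]
-60 203 [628. 650. 662.]
-40 0 
-20 0 
0 0 
20 0 
40 0 
60 0 
80 0 
100 0 
120 0 
[-1.030e-01 -2.460e-01  1.799e+00  1.000e-03  1.631e+00 -1.853e+00]
```

View pics/s10.png

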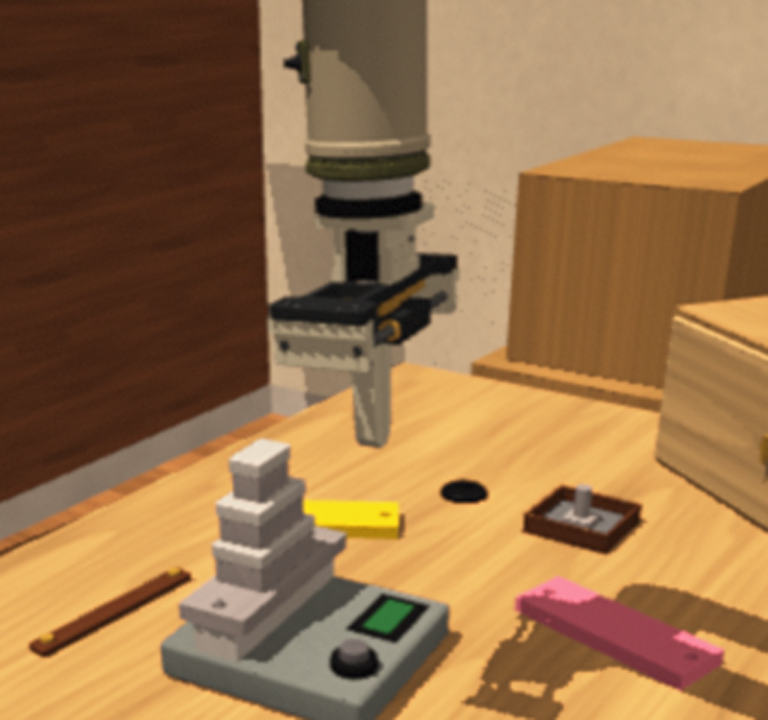

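The column stands straight (crop (262,540)) and the arm keeps at least 50 mm away from it. I'll descend to the button.

```bash
python3 -m pendant '[{"translation":[-2.8,-0.6,10],"twist":[0.001,-0.005,0.007],"grip":-1},{"translation":[-2.8,-0.6,18],"twist":[0.001,-0.005,0.007],"grip":-1},{"translation":[-2.8,-0.6,20],"twist":[0.001,-0.005,0.007],"grip":-1},{"translation":[-2.8,-0.6,20],"twist":[0.001,-0.005,0.007],"grip":-1},{"translation":[-2.8,-0.6,20],"twist":[0.001,-0.005,0.007],"grip":-1},{"translation":[-2.8,-0.6,20],"twist":[0.001,-0.005,0.007],"grip":-1},{"translation":[-2.8,-0.6,15],"twist":[0.001,-0.005,0.007],"grip":-1},{"translation":[-2.6,-0.6,10],"twist":[0.001,-0.005,0.007],"grip":-1},{"translation":[0,0,4],"twist":[0,0,0],"grip":-1},{"translation":[0,0,0],"twist":[0,0,0],"grip":-1}]'
python3 -m pendant '[{"translation":[0,0,0],"twist":[0,0,0],"grip":-1},{"translation":[0,0,0],"twist":[0,0,0],"grip":-1},{"translation":[0,0,0],"twist":[0,0,0],"grip":-1},{"translation":[0,0,0],"twist":[0,0,0],"grip":-1},{"translation":[0,0,0],"twist":[0,0,0],"grip":-1},{"translation":[0,0,0],"twist":[0,0,0],"grip":-1},{"translation":[0,0,0],"twist":[0,0,0],"grip":-1},{"translation":[0,0,0],"twist":[0,0,0],"grip":-1},{"translation":[0,0,0],"twist":[0,0,0],"grip":-1},{"translation":[0,0,0],"twist":[0,0,0],"grip":-1}]'
python3 -c "
from h import *
go(467.6,5,66,187,8)"
```

```text
t: 64.55
tool_pos: [0.4722, 0.0046, 0.1003]
orientation: [-0.184, 3.134, 0.004]
force: [-0.5, -0.3, 0.2]
opening: 0.0005
t: 65.55
tool_pos: [0.4745, 0.0044, 0.1038]
orientation: [-0.184, 3.128, 0.003]
force: [-0.1, 0.1, 0.6]
opening: 0.0005
t 65.55 tcp [474.5   4.4 103.8] yaw -173.3 open 0.5 F [-0.1  0.1  0.6]
  rows 8 shift [0.9 0.2 4.7] twist [ 0.0002  0.001  -0.0006] | total [ 7.1  1.4 37.7] [ 0.001  0.008 -0.005]
```

```bash
python3 -m pendant '[{"translation":[1,0.2,4],"twist":[0,0.001,0],"grip":-1},{"translation":[1,0.2,5],"twist":[0,0.001,0],"grip":-1},{"translation":[1,0.2,6],"twist":[0,0.001,0],"grip":-1},{"translation":[1,0.2,6],"twist":[0,0.001,0],"grip":-1},{"translation":[1,0.2,5],"twist":[0,0.001,0],"grip":-1},{"translation":[1,0.2,4],"twist":[0,0.001,0],"grip":-1},{"translation":[1,0.2,4],"twist":[0,0.001,0],"grip":-1},{"translation":[0,0,3],"twist":[0,0,0],"grip":-1},{"translation":[0,0,0],"twist":[0,0,0],"grip":-1},{"translation":[0,0,0],"twist":[0,0,0],"grip":-1}]'
python3 -c "
from h import *
go(467.6,5,60,187,8)"
```

```text
t: 66.55
tool_pos: [0.4662, 0.0052, 0.0624]
orientation: [0.184, -3.135, -0.003]
force: [-0.4, 0.0, 0.2]
opening: 0.0004
t 66.55 tcp [466.2   5.2  62.4] yaw -173.3 open 0.4 F [-0.4  0.   0.2]
  rows 8 shift [-0.2 -0.   0.3] twist [ 0.0002 -0.0001 -0.0006] | total [-1.4 -0.3  2.4] [ 0.002 -0.001 -0.005]
```

```bash
python3 -m pendant '[{"translation":[0,0,2],"twist":[0,0,0],"grip":-1},{"translation":[0,0,2],"twist":[0,0,0],"grip":-1},{"translation":[0,0,2],"twist":[0,0,0],"grip":-1},{"translation":[0,0,2],"twist":[0,0,0],"grip":-1},{"translation":[0,0,2],"twist":[0,0,0],"grip":-1},{"translation":[0,0,2],"twist":[0,0,0],"grip":-1},{"translation":[0,0,2],"twist":[0,0,0],"grip":-1},{"translation":[0,0,2],"twist":[0,0,0],"grip":-1},{"translation":[0,0,1],"twist":[0,0,0],"grip":-1},{"translation":[0,0,1],"twist":[0,0,0],"grip":-1}]'
```

```text
t: 67.55
tool_pos: [0.4666, 0.0051, 0.0562]
orientation: [0.186, -3.132, -0.002]
force: [-6.2, 0.4, 12.2]
opening: 0.0003
```

Pressed (z = 56.2 mm, 12 N, at the stop). Retreating straight up, then away towards the robot.

```bash
python3 -m pendant '[{"translation":[0,0,-10],"twist":[0,0,0],"grip":-1},{"translation":[0,0,-25],"twist":[0,0,0],"grip":-1},{"translation":[0,0,-40],"twist":[0,0,0],"grip":-1},{"translation":[0,0,-40],"twist":[0,0,0],"grip":-1},{"translation":[0,0,-40],"twist":[0,0,0],"grip":-1},{"translation":[0,0,-40],"twist":[0,0,0],"grip":-1},{"translation":[0,-20,-20],"twist":[0,0,0],"grip":-1},{"translation":[0,-40,-10],"twist":[0,0,0],"grip":-1},{"translation":[0,-45,0],"twist":[0,0,0],"grip":-1},{"translation":[0,-45,0],"twist":[0,0,0],"grip":-1}]'
python3 -m pendant '[{"translation":[0,-45,0],"twist":[0,0,0],"grip":-1},{"translation":[0,-45,0],"twist":[0,0,0],"grip":-1},{"translation":[0,-45,0],"twist":[0,0,0],"grip":-1},{"translation":[0,-45,0],"twist":[0,0,0],"grip":-1},{"translation":[0,-30,0],"twist":[0,0,0],"grip":-1},{"translation":[0,-15,0],"twist":[0,0,0],"grip":-1},{"translation":[0,0,0],"twist":[0,0,0],"grip":-1},{"translation":[0,0,0],"twist":[0,0,0],"grip":-1},{"translation":[0,0,0],"twist":[0,0,0],"grip":-1},{"translation":[0,0,0],"twist":[0,0,0],"grip":-1}]'
python3 - <<'E'
from h import *
im,d,W,i=cam('top'); B=(255,150,400,260)
for n,lo,hi in(("e",.193,.208),("c",.155,.170),("b",.117,.131),("pan",.08,.092)):
    print(n,rect(W,B,lo,hi),pca(W,B,lo,hi),scal(W,B,lo,hi).mean(0).round(1))
D=np.load("top0.npz")["W"]
for n,b,lo,hi in[("stay",(262,138,365,166),.006,.03),("sbox",(495,200,535,240),.012,.03),("pin",(130,178,172,200),.005,.02)]: print(n,pca(D,b,lo,hi),pca(W,b,lo,hi))
save('t11',im)
E
```

```text
t: 68.55
tool_pos: [0.4868, -0.1439, 0.2937]
orientation: [-0.201, 3.131, -0.001]
force: [0.6, 0.2, 0.0]
opening: 0.0002
t: 69.55
tool_pos: [0.5153, -0.381, 0.2943]
orientation: [-0.193, 3.128, -0.004]
force: [0.3, 0.8, 0.5]
opening: 0.0006
e (array([590.1, -27. ]), array([53.9, 32.6]), -83.4, 199.5, 479) (array([589.6, -27.1]), 96.5, 479) [  2.1   1.2 199.3]
c (array([590.1, -28.1]), array([81.9, 46.5]), -83.3, 161.6, 471) (array([583.6, -28.5]), 97.3, 471) [ -4.    0.5 161.7]
b (array([588.8, -28.9]), array([96.1, 52.5]), -83.6, 123.3, 323) (array([576.9, -29.7]), 96.0, 323) [-1.080e+01  1.000e-01  1.236e+02]
pan (array([588.6, -29.7]), array([190.4,  67.6]), -82.9, 85.5, 1592) (array([583.4, -29.1]), 96.9, 1592) [-4.2 -0.1 85.5]
stay (array([752.8,  13. ]), 87.1, 842) (array([752.8,  12.8]), 87.4, 872)
sbox (array([ 609.2, -439.4]), 109.2, 157) (array([ 615.3, -445.1]), -168.5, 46)
pin (array([658.5, 365. ]), 77.9, 111) (array([657.9, 369. ]), 86.7, 114)
```

View pics/t11.png

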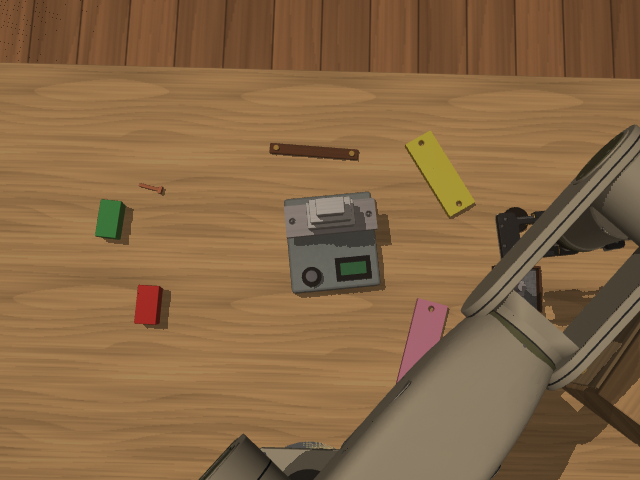

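The column stands on the pan (320,210), the bystanders and look-alikes are in place, and the robot is touching nothing. Handing in.

```bash
python3 -c "
from plant import robot
print(robot.close_job())"
```

```text
the job is handed in; nothing more can be done
None
```

The job is done and handed in at about 70 s of the 210 s allowed; no verdict was reported.

**What I did**
- I set the pivot upright in the felt-lined tray, then seated the steel pan on the pegs. Its top measured 85.4 mm and level, against 86 mm nominal.
- I pressed the button to zero the scale with the platform empty. That press went to the stop and peaked near 38 N, close to the 40 N limit.
- Three tins were present (b, c and e). I stacked them b, c, e from the bottom up.
- I pressed the button again with the column standing. It went to the stop at 12 N.

**Last checks**
- The tins measured within about 2.5 mm of the platform's centre and within about 1° of square. That is close to the camera's 2 mm calibration error.
- The lid stay had not moved. The spring pin's centre read up to 4 mm different between my two measurements; in the picture it lies in the same place, so I put that down to measuring scatter on a small object.
- At the end the arm hid the soundbox from the top camera. I never worked next to it, and it was in place in the side view before the last press.
- I had no reading of the button itself, so both presses are inferred from tool height and force.
- I saw no knock or loosened grip during the run.

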